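# Relamp the under-cupboard light

## Task

The under-cupboard light lies face up on the counter. Press in its cover's release tab, pivot the cover up and out of the frame and lay it flat, tab side up, on the middle of the cork mat; pull all the dead lamps out of their clips and put them down inside the steel tray, and snap every spare lamp on the counter fully home between a pair of spring clips (any places). When all the lamps are in, press the test button all the way down and let go, and leave the other kitchen things where they are.

Things in the scene. Friction and masses are not known exactly. Their poses are not given: they have to be found in the camera images.
- lamp_unit: Under-cupboard lamp unit lying face up, fixed: shallow aluminium frame 130 (x) by 184 (y) mm, a white switch housing of 46 mm added on its +y end. Origin: centre of the frame's underside, z up. Walls 7 mm thick, 36 mm high (40 at the lips); inside 116 (x) by 170 (y) mm, floor at 5 mm. Under the cover: three lamp places side by side, each between a pair of spring clips along x.
- cover_seat (a point): Where the cover's origin lies, 28 mm above the unit's underside, while it sits in the frame, axes as the unit's. Two lips on the -x wall at y = +-50 mm hold down the cover's lugs; one lip on the +x wall at y = 0 (x 58 to 65 mm, 34 to 40 mm above the unit's underside) holds down the tab's nose.
- cover: Loose snap-in cover: white plastic plate 113 (x) by 165 (y) by 4 mm, 0.1 kg. Origin: centre of its underside. Two lugs 7 mm long on its -x edge at y = +-50 mm. On top at y = 0 stand two upright plates 26 mm wide (y), 5 mm thick, 4 to 32 mm above the underside: a fixed white rib (x 25 to 30 mm) and the grey release tab at the +x edge (x 50 to 55 mm).
- tab_grip (a point): Point of the cover between rib and pressed-in tab: x 36.5, y 0, 23 mm above its underside. Squeezing rib and tab together along x presses the tab in and holds the cover; then swing the +x edge up about the lug edge, some 0.5 rad, and draw the cover out along its own +x. In the frame, fingertips stay 13 mm or more above the cover's underside, to clear the lip.
- release_tab (a joint): How far the release tab is pressed inward (to the cover's -x), 0 to 0.007 m; sprung back to 0; 1.8 N to start, 6 N at the end. The nose is under the frame's lip up to about 0.005.
- lug_edge (a point): Middle of the cover's -x (lug) edge, the line about which the cover swings out: 56.5 mm from the cover's origin.
- mat: Cork mat 175 mm (x) by 215 mm (y), 4 mm thick, fixed on the counter; origin at the centre of its underside.
- test_button (a joint): How far the test button is pressed, 0 to 0.006 m; springs back; 5 N when fully down.
- test_button_top (a point): Centre of the top of the round white test button (26 mm across) on the lamp unit's switch housing; it is pressed straight down.
- lamp1: New spare lamp (two or three are there; an absent one reads None from the start): white square tube 16 by 16 mm, 60 mm long, a steel cap on each end, 14 mm thick, tapering over its last 4 mm to a blunt point; 80 mm over all, 45 g. Origin at its centre, x along its length. Starts lying on the counter. Any lamp fits any place.
- bay1 (a point): Centre of a lamp when home in this place, 17 mm above the unit's underside, the lamp along the unit's x, on a pad at 9 mm. Places at unit y = -48, 0, 48 mm. Clips: sprung round beads 38 mm either side along x, 23 mm above the unit's underside; a lamp pressed straight down (about 11 N) spreads them and they snap over its ends. Merely laid on them it lies 13 mm too high.
- lamp2: New spare lamp (two or three are there; an absent one reads None from the start): white square tube 16 by 16 mm, 60 mm long, a steel cap on each end, 14 mm thick, tapering over its last 4 mm to a blunt point; 80 mm over all, 45 g. Origin at its centre, x along its length. Starts lying on the counter. Any lamp fits any place.
- bay2 (a point): Centre of a lamp when home in this place, 17 mm above the unit's underside, the lamp along the unit's x, on a pad at 9 mm. Places at unit y = -48, 0, 48 mm. Clips: sprung round beads 38 mm either side along x, 23 mm above the unit's underside; a lamp pressed straight down (about 11 N) spreads them and they snap over its ends. Merely laid on them it lies 13 mm too high.
- lamp3: New spare lamp (two or three are there; an absent one reads None from the start): white square tube 16 by 16 mm, 60 mm long, a steel cap on each end, 14 mm thick, tapering over its last 4 mm to a blunt point; 80 mm over all, 45 g. Origin at its centre, x along its length. Starts lying on the counter. Any lamp fits any place.
- bay3 (a point): Centre of a lamp when home in this place, 17 mm above the unit's underside, the lamp along the unit's x, on a pad at 9 mm. Places at unit y = -48, 0, 48 mm. Clips: sprung round beads 38 mm either side along x, 23 mm above the unit's underside; a lamp pressed straight down (about 11 N) spreads them and they snap over its ends. Merely laid on them it lies 13 mm too high.
- old1: Dead lamp, same make and size as the spares, held at the start in the clips of one of the places under the cover (two or three are there; an absent one reads None from the start). Origin at its centre, x along its length. Pulled straight up it comes out with about 11 N; grip it across its width, with the pad room beside it 32 mm to the next lamp.
- old2: Dead lamp, same make and size as the spares, held at the start in the clips of one of the places under the cover (two or three are there; an absent one reads None from the start). Origin at its centre, x along its length. Pulled straight up it comes out with about 11 N; grip it across its width, with the pad room beside it 32 mm to the next lamp.
- old3: Dead lamp, same make and size as the spares, held at the start in the clips of one of the places under the cover (two or three are there; an absent one reads None from the start). Origin at its centre, x along its length. Pulled straight up it comes out with about 11 N; grip it across its width, with the pad room beside it 32 mm to the next lamp.
- tray: Open steel tray for the dead lamps, 120 (x) by 150 (y) mm, 40 mm high, walls and floor 4 to 5 mm thick, fixed; origin at the centre of its underside.
- cutter: Bystander, to be left alone: a plastic ring-shaped biscuit cutter 52 mm across, 22 mm high, origin at its underside.
- bowl: Bystander, to be left alone: a white ceramic bowl 100 mm across, 45 mm high, origin at its underside.
- spice: Bystander, to be left alone: an amber spice jar 44 mm across, 85 mm high, origin at its underside.
- spatula: Bystander, to be left alone: a baking spatula lying flat.
- mug: Bystander, to be left alone: a terracotta mug 76 mm across, 85 mm high, origin at its underside.
There are look-alikes about, which are no part of the job. Leave any black, blue or pink look-alike of the lamp3 alone.

How it is judged:
By the outcome, as a careful person would: the job done as asked, in the order asked, and still so for the second after the job is handed in, with the robot touching nothing.
Of old1, old2, old3 only 2 to 3 are there at a start; the rules pass over those that are not, and their reading is None.
Of lamp1, lamp2, lamp3 only 2 to 3 are there at a start; the rules pass over those that are not, and their reading is None.
At some moment in a run one of lamp1, lamp2, lamp3 may be knocked a few centimetres aside while the robot is not near it.
Once in a run the grip may slacken for a moment while it holds something.
It also fails if it takes over 210 s, if anything falls off the work surface, if the arm or the gripper's body presses on something with over 40 N, if the wrist force passes 120 N, or if a joint passes its speed limit or range.

## Robot

A 6-joint arm with a two-finger parallel gripper is mounted at the origin on the work surface. World frame = base frame: x ahead of the robot, y to its left, z up, the work surface at z = 0. Lengths are in m, angles in rad, forces in N, time in s.
With the tool pointing down it reaches from about 0.35 to 0.775 m from the base axis. Payload 5.5 kg.
Tool frame: the origin (TCP) lies midway between the tips of the shut fingers; the grasp point (between the pads) lies 19 mm behind it; z points along the fingers, y is the line along which they close (so a half turn about z gives the same grasp; the last joint's range is limited). The gripper opens to 85 mm and grips with 20 to 120 N. Pads are 22 mm wide; open, the fingers measure 114 mm over their backs; the gripper's body (76 mm by 85 mm) begins 54 mm behind the grasp point. The pads swing forward as they close: fully open they stand 13 mm farther back than shut.
Start: joints at [1.078, 0.313, 0.046, 1.304, 0, 1.431], TCP at [0.199, 0.54, 0.231] pointing down, gripper open.
Joint ranges: [-2.76, 2.76], [-0.86, 1.69], [-1.03, 1.26], [-2.2, 2.34], [-1.47, 1.5], [-3.14, 3.14]. Speed limits (rad/s): [2.57, 2.57, 3.14, 3.14, 3.14, 3.14].

## Interface

Orientations are given as a unit quaternion [w, x, y, z].
In Python, from workcell import telemetry, imaging, env gives the robot as it stands. The module is installed in compiled form; this text tells all that it offers.
- The arm moves only by the tool step_arm, never from a script. Its argument "moves" is a list of rows, each a list of 3 entries, a list of its own where there are three numbers: the shift along the tool's x, y, z in mm, then the turn, a rotation vector about the tool's x, y, z in rad, then the finger opening in mm, from 0 to 85.4. A call has 1 to 8 rows; each row is the pose to reach, as a shift and turn from the pose commanded when the call began, along the tool's axes at that moment; what a row does not reach only later rows make up. A row lasts 1/12 s, in which the tool goes at most 41.7 mm and 7.16 degrees, less where a joint would pass 70% of its speed; a pose out of reach is approached as far as the arm can. A call with a gripper value outside its range is refused whole. The fingers move at their own pace and stop on an object; "grip_force" is the grip in N (left out, the last holds). Time passes only in rows, so rows that repeat a pose let the fingers close. It gives the time, the measured TCP pose, the force, the opening and the grip force at its end, in the units of the state.
- telemetry.get_state(): the state, without advancing time (a new reading comes with each control period).
- imaging.read_camera(name): name is "scene" or "top" or "wrist"; returns the picture (480x640x3 uint8, red, green, blue); there is no depth.
- imaging.camera_params(name): a dict with "camera_matrix" (3x3 intrinsics, pixels), "pose" (4x4, takes a point from camera to world coordinates). Camera axes: x right, y up, looking along -z (the intrinsics and any distortion apply to the point x, -y, -z); pixel columns grow to the right and rows downward; lengths in m; the calibration is good to about 2 mm. A picture is of the moment at which its call begins: read the wrist's pose just before it. camera_params takes no time and is no camera call; for the wrist camera it gives the pose at the moment of the call.
- env.hand_in(): hands the job in; it is judged then, once.
The state is a dict: "clock": time; "joint_pos": joint angles; "qvel": joint speeds; "tau": joint torques, N m; "tcp_pos": TCP position; "orientation": TCP orientation; "wrist_force": force on the tool from outside, world axes, zero at the start; "ft_torque": the same for the moment, N m; "finger_gap": finger opening in m; "grip_force": force on a finger pad.
Only numpy, scipy, OpenCV 4.12 (cv2) and the standard library are available. Lean on these libraries where they do the work, as an engineer would, in place of code of your own. Each camera call takes 0.05 s, during which the arm holds its last target. There are 200 camera calls.

## Working session

There is one attempt and no reset: what is moved stays moved. The work goes in short steps, Python scripts to look and compute and a tool call to move; the robot and the scene stay as the last step left them, time stands still between calls to the robot, and variables do not carry over. Pictures are saved under pics/ and viewed, at most 14 in all, crops included, and the job is handed in when it is done.

Besides the shell and the picture viewer there is one more tool, called after "Call:" by a JSON object that holds its "method" and its "body". step_arm: Moves the arm, as the interface text tells. Its arguments: {"type":"object","properties":{"moves":{"type":"array"},"grip_force":{"type":"number"}},"required":["moves"]}

```bash
mkdir -p pics
cat > h.py <<'E'
import numpy as np, cv2
from workcell import telemetry, imaging, env
from scipy.spatial.transform import Rotation as R
def shot(n,f):
    p=imaging.camera_params(n); im=imaging.read_camera(n); cv2.imwrite(f'pics/{f}.png',im[:,:,::-1]); return im,p
def ray(p,u,v,z):
    K=np.array(p['camera_matrix']);T=np.array(p['pose'])
    d=np.linalg.inv(K)@[u,v,1]; d=T[:3,:3]@[d[0],-d[1],-d[2]]
    o=T[:3,3]; return o+d*(z-o[2])/d[2]
def proj(p,P):
    K=np.array(p['camera_matrix']);T=np.array(p['pose'])
    c=T[:3,:3].T@(np.array(P)-T[:3,3]); q=K@[c[0],-c[1],-c[2]]; return q[:2]/q[2]
def tool():
    s=telemetry.get_state(); q=s['orientation']; return np.array(s['tcp_pos']),R.from_quat([q[1],q[2],q[3],q[0]])
def down(yaw):  # tool z down, tool x at world angle yaw
    c,s=np.cos(yaw),np.sin(yaw); return R.from_matrix(np.array([[c,s,0],[s,-c,0],[0,0,-1]]))
def delta(P,Rt):
    p,r=tool(); print('shift mm',np.round(r.inv().apply(np.array(P)-p)*1000,1),'rot',np.round((r.inv()*Rt).as_rotvec(),3))
E
python3 - <<'E'
from h import *
for n in('scene','top'):
    im,p=shot(n,n+'0'); print(n,np.round(p['camera_matrix'],1).tolist(),np.round(p['pose'],3).tolist(), p.keys())
s=telemetry.get_state(); print(s)
E
```

```text
scene [[463.4, 0.0, 311.1], [0.0, 463.4, 244.4], [0.0, 0.0, 1.0]] [[-0.876, -0.327, 0.355, 0.915], [0.483, -0.594, 0.643, 0.618], [0.001, 0.735, 0.678, 0.796], [0.0, 0.0, 0.0, 1.0]] dict_keys(['camera_matrix', 'pose'])
top [[496.2, 0.0, 323.8], [0.0, 496.2, 246.6], [0.0, 0.0, 1.0]] [[-0.015, 0.997, -0.08, 0.433], [-1.0, -0.016, -0.008, -0.083], [-0.009, 0.08, 0.997, 1.148], [0.0, 0.0, 0.0, 1.0]] dict_keys(['camera_matrix', 'pose'])
{'clock': 0.1, 'joint_pos': array([1.07838660e+00, 3.13956663e-01, 4.50697080e-02, 1.30359180e+00,
       3.27141192e-06, 1.43121720e+00]), 'qvel': array([-0.00082213, -0.00102754,  0.00074765,  0.00044071,  0.00073493,
        0.00224114]), 'tau': array([ 2.12931620e-03, -4.81728137e+01,  2.99242312e+01,  1.26943958e-02,
       -1.56245114e-04, -3.17110118e-05]), 'tcp_pos': array([0.19847034, 0.53916852, 0.23047084]), 'orientation': array([-2.62971343e-04,  1.75501585e-01,  9.84478789e-01, -7.99053626e-04]), 'wrist_force': array([ 0.47897578, -0.4036129 , -0.46271686]), 'ft_torque': array([-0.02522731, -0.0170237 ,  0.06924369]), 'grip_force': 0.0, 'finger_gap': 0.08530639829981508}
```

View pics/top0.png

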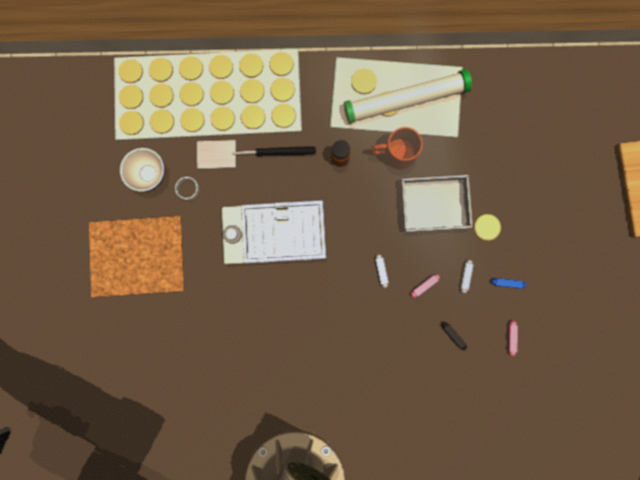

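View pics/scene0.png

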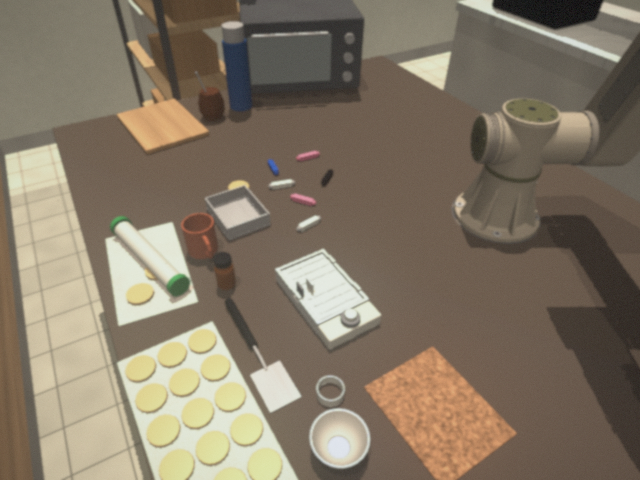

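The top view shows the unit with its housing at (233,235) and its rib and tab at about (281,214). The mat is at (135,256) and the tray at (436,203).

Possible spares: white at (382,271) and (467,276). Look-alikes: pink at (426,286) and (513,338), blue at (508,283), black at (454,336). By the description I choose the two white ones.

Run:
```python
from h import *
im=cv2.imread('pics/top0.png')[:,:,::-1]; p=imaging.camera_params('top')
hsv=cv2.cvtColor(np.ascontiguousarray(im),cv2.COLOR_RGB2HSV)
def rects(m,z,name,amin=60,box=None):
    m=m.astype(np.uint8)*255
    if box: 
        k=np.zeros_like(m);k[box[1]:box[3],box[0]:box[2]]=1;m=m*k
    for c in cv2.findContours(m,cv2.RETR_EXTERNAL,cv2.CHAIN_APPROX_NONE)[0]:
        if cv2.contourArea(c)<amin: continue
        b=cv2.boxPoints(cv2.minAreaRect(c)); W=np.array([ray(p,u,v,z)[:2] for u,v in b])
        e=[np.linalg.norm(W[1]-W[0]),np.linalg.norm(W[2]-W[1])]; l=W[1]-W[0] if e[0]>e[1] else W[2]-W[1]
        print(name,np.round(W.mean(0),4),'size',np.round(e,3),'long ang',round(np.arctan2(l[1],l[0]),3),'px',np.round(b.mean(0)))
H,S,V=hsv[...,0],hsv[...,1],hsv[...,2]
rects((V>120)&(S<90),0.008,'lamp',40,(360,250,540,370))
rects((V>110)&(S<110),0.036,'unit',500,(212,190,340,275))
rects((V>110)&(S<110),0.038,'tray',500,(390,165,475,240))
rects((S>130)&(V>90),0.004,'mat',500,(80,205,195,305))
cv2.imwrite('pics/c1.png',cv2.resize(im[180:350,200:540,::-1],None,fx=2.35,fy=2.35,interpolation=cv2.INTER_CUBIC))
```

```text
lamp [ 0.3087 -0.5012] size [0.065 0.018] long ang -0.091 px [514. 339.]
lamp [ 0.4317 -0.3064] size [0.067 0.019] long ang -0.94 px [426. 285.]
lamp [ 0.4515 -0.4016] size [0.076 0.019] long ang -0.222 px [467. 276.]
lamp [ 0.4672 -0.2073] size [0.019 0.078] long ang -2.959 px [382. 271.]
unit [0.558  0.0386] size [0.235 0.136] long ang -1.536 px [273. 232.]
tray [ 0.6179 -0.3314] size [0.157 0.125] long ang -1.532 px [437. 202.]
mat [0.5102 0.3621] size [0.223 0.178] long ang -1.525 px [135. 256.]
```

View pics/c1.png

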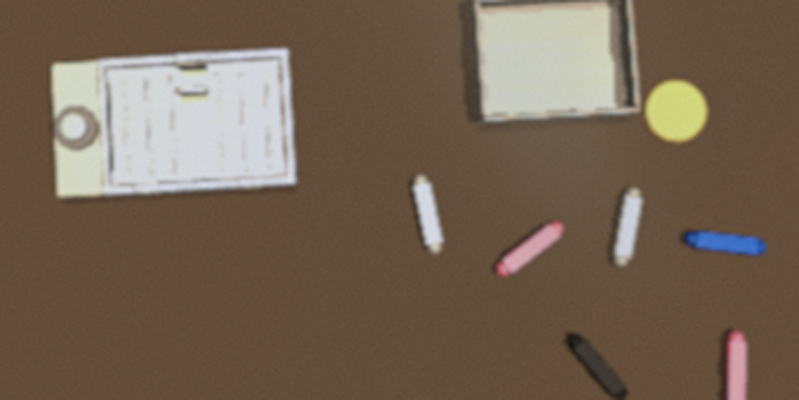

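Crop c1 confirms that the two white lamps with steel caps, at (427,214) and (627,226) in the crop, are the spares. The others are coloured look-alikes. Next I'll look at the unit from close above.

Run:
```python
from h import *
delta([0.56,0.016,0.30],down(1.606))
```

```text
shift mm [-520.  -366.1  -69. ] rot [-2.000e-03  1.000e-03  1.183e+00]
```

Call:
{"method": "step_arm", "body": {"moves": [[[-260,-183,-60],[0,0,0.6],85],[[-260,-183,-60],[0,0,0.6],85],[[-260,-183,-60],[0,0,0.6],85],[[-260,-183,-60],[0,0,0.6],85],[[-260,-183,-60],[0,0,0.6],85],[[-260,-183,-60],[0,0,0.6],85],[[-260,-183,-60],[0,0,0.6],85],[[-260,-183,-60],[0,0,0.6],85]]}}

```text
clock: 0.77
tcp_pos: [0.3805, 0.2756, 0.2917]
orientation: [0.0, 0.459, 0.888, -0.0]
wrist_force: [0.8, -0.0, 0.4]
finger_gap: 0.0852
grip_force: 0.0
```

Run:
```python
from h import *
delta([0.56,0.016,0.30],down(1.606))
```

```text
shift mm [-315.6   -3.8   -8.1] rot [0.    0.    0.582]
```

Call:
{"method": "step_arm", "body": {"moves": [[[-316,-4,-8],[0,0,0.582],85],[[-316,-4,-8],[0,0,0.582],85],[[-316,-4,-8],[0,0,0.582],85],[[-316,-4,-8],[0,0,0.582],85],[[-316,-4,-8],[0,0,0.582],85],[[-316,-4,-8],[0,0,0.582],85],[[-316,-4,-8],[0,0,0.582],85],[[-316,-4,-8],[0,0,0.582],85]]}}

```text
clock: 1.43
tcp_pos: [0.561, 0.0145, 0.2984]
orientation: [0.0, 0.695, 0.719, -0.0]
wrist_force: [0.0, 0.6, -0.7]
finger_gap: 0.0851
grip_force: 0.0
```

Call:
{"method": "step_arm", "body": {"moves": [[[0,0,0],[0,0,0],85],[[0,0,0],[0,0,0],85],[[0,0,0],[0,0,0],85]]}}

```text
clock: 1.68
tcp_pos: [0.5587, 0.0184, 0.2987]
orientation: [-0.001, 0.694, 0.72, -0.0]
wrist_force: [-0.5, -0.2, 0.2]
finger_gap: 0.0852
grip_force: 0.0
```

Run:
```python
from h import *
im,p=shot('wrist','w1'); print(np.round(p['camera_matrix'],1).tolist(),np.round(p['pose'],3).tolist())
print(tool()[0],telemetry.get_state()['joint_pos'])
```

```text
[[415.0, 0.0, 319.9], [0.0, 415.0, 238.2], [0.0, 0.0, 1.0]] [[0.999, -0.034, -0.009, 0.556], [0.035, 0.958, 0.283, 0.09], [-0.001, -0.283, 0.959, 0.441], [0.0, 0.0, 0.0, 1.0]]
[0.55856435 0.01894793 0.29905997] [-1.09909683e-01  2.74185504e-01  1.57209986e-01  1.45487743e+00
  3.38783235e-04  1.42409686e+00]
```

View pics/w1.png

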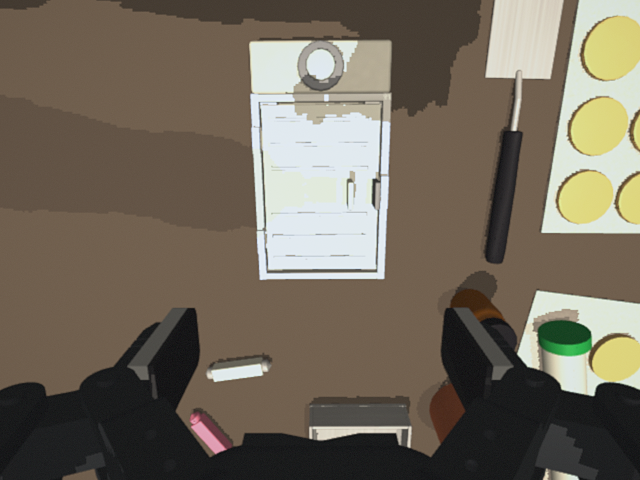

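The wrist view w1 shows the unit with its frame between about (252,95) and (385,279), its button at (320,65), its rib at (351,188) and its tab at (377,192). I'll measure these precisely.

```bash
cat >> h.py <<'E'
def quad(m,p,z):
    c=max(cv2.findContours(m.astype(np.uint8),cv2.RETR_EXTERNAL,cv2.CHAIN_APPROX_NONE)[0],key=cv2.contourArea)
    h=cv2.convexHull(c)[:,0]
    W=np.array([ray(p,u,v,z)[:2] for u,v in h])
    r=cv2.minAreaRect((W*1000).astype(np.float32)); return cv2.boxPoints(r)/1000
E
python3 - <<'E'
from h import *
im=cv2.imread('pics/w1.png')[:,:,::-1]; p=imaging.camera_params('wrist')
hsv=cv2.cvtColor(np.ascontiguousarray(im),cv2.COLOR_RGB2HSV)
m=(hsv[...,2]>140)&(hsv[...,1]<90); m[:,:230]=0;m[:,410:]=0;m[300:]=0
m=cv2.morphologyEx(m.astype(np.uint8),cv2.MORPH_CLOSE,np.ones((9,9)))
b=quad(m,p,0.036); print(np.round(b,4),np.round(b.mean(0),4))
e=[(b[i+1]-b[i]) for i in range(2)]; print([ (round(np.linalg.norm(x),4),round(np.arctan2(x[1],x[0]),4)) for x in e])
for n,u,v,z in[('button',320,65,.045),('rib',351,188,.058),('tab',377,192,.058)]: print(n,ray(p,u,v,z))
cv2.imwrite('pics/c2.png',cv2.resize(im[30:290,235:405,::-1],None,fx=2.3,fy=2.3,interpolation=cv2.INTER_CUBIC))
E
```

```text
[[ 0.4875  0.1525]
 [ 0.4972 -0.0765]
 [ 0.6298 -0.0708]
 [ 0.62    0.1582]] [0.5586 0.0408]
[(np.float32(0.2292), np.float32(-1.5283)), (np.float32(0.1326), np.float32(0.0425))]
button [0.55440395 0.13351707 0.045     ]
rib [0.58713856 0.02691591 0.058     ]
tab [0.61160634 0.02403956 0.058     ]
```

View pics/c2.png

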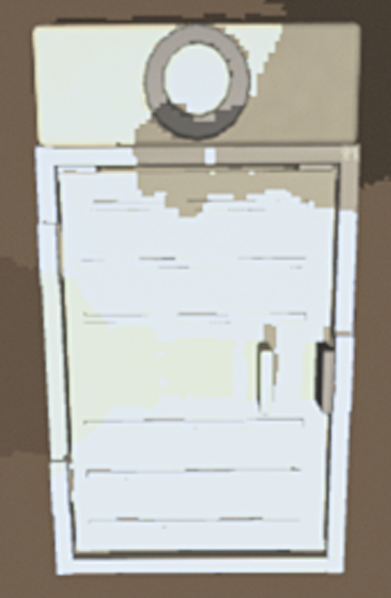

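c2 shows the housing on top, the rib at (265,378), the tab at (325,378) against the right wall, and lips at about (343,333), (48,223) and (60,461). So the unit origin is about (0.559, 0.0175) with yaw 0.042.

Run:
```python
from h import *
delta([0.5955,0.019,0.042],down(1.613))
```

```text
shift mm [ -1.4  37.2 257. ] rot [-0.001 -0.    -0.005]
```

Call:
{"method": "step_arm", "body": {"moves": [[[-1.4,37,40],[0,0,-0.005],85],[[-1.4,37,80],[0,0,-0.005],85],[[-1.4,37,120],[0,0,-0.005],85],[[-1.4,37,160],[0,0,-0.005],85],[[-1.4,37,190],[0,0,-0.005],85],[[-1.4,37,215],[0,0,-0.005],85],[[-1.4,37,230],[0,0,-0.005],85],[[-1.4,37,230],[0,0,-0.005],85]]}}

```text
clock: 2.4
tcp_pos: [0.5924, 0.0201, 0.0655]
orientation: [-0.003, 0.692, 0.722, -0.002]
wrist_force: [-0.8, 0.3, 0.2]
finger_gap: 0.085
grip_force: 0.0
```

Run:
```python
from h import *
delta([0.5955,0.019,0.042],down(1.613))
im,p=shot('wrist','w2')
```

```text
shift mm [-1.3  3.2 23.5] rot [-0.007 -0.001  0.001]
```

View pics/w2.png

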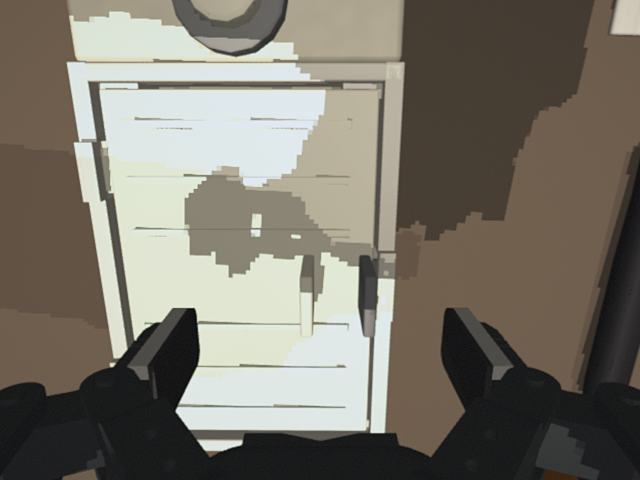

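w2 shows the open fingers centred at column 320, the rib's left face at column 301 and the tab's right face at column 376. That agrees with the remaining shift of about +3 mm. I'll go down the last part and squeeze.

Call:
{"method": "step_arm", "body": {"moves": [[[-1.3,2.5,8],[0,0,0],85],[[-1.3,2.5,16],[0,0,0],85],[[-1.3,2.5,22],[0,0,0],85],[[-1.3,2.5,23],[0,0,0],85],[[-1.3,2.5,23],[0,0,0],85],[[-1.3,2.5,23],[0,0,0],85]]}}

```text
clock: 2.95
tcp_pos: [0.599, 0.0169, 0.0466]
orientation: [0.0, 0.692, 0.721, 0.0]
wrist_force: [-0.1, 0.4, 0.2]
finger_gap: 0.085
grip_force: 0.0
```

Run:
```python
from h import *
delta([0.5955,0.019,0.042],down(1.613))
```

```text
shift mm [ 2.3 -3.5  4.6] rot [ 0.    -0.    -0.001]
```

Call:
{"method": "step_arm", "body": {"moves": [[[2.3,-3.5,4.5],[0,0,0],85],[[2.3,-3.5,4.5],[0,0,0],85],[[2.3,-3.5,4.5],[0,0,0],85],[[2.3,-3.5,4.5],[0,0,0],85]]}}

```text
clock: 3.28
tcp_pos: [0.5952, 0.0191, 0.0419]
orientation: [0.0, 0.692, 0.721, 0.0]
wrist_force: [-0.1, 0.6, -0.1]
finger_gap: 0.0849
grip_force: 0.0
```

Run:
```python
from h import *
delta([0.5955,0.019,0.042],down(1.613))
```

```text
shift mm [-0.1  0.3 -0.1] rot [ 0.    -0.    -0.001]
```

Call:
{"method": "step_arm", "body": {"moves": [[[0,0.3,0],[0,0,0],40],[[0,0.3,0],[0,0,0],40],[[0,0.3,0],[0,0,0],40],[[0,0.3,0],[0,0,0],20],[[0,0.3,0],[0,0,0],15],[[0,0.3,0],[0,0,0],15],[[0,0.3,0],[0,0,0],15],[[0,0.3,0],[0,0,0],15]], "grip_force": 40}}

```text
clock: 3.95
tcp_pos: [0.5962, 0.019, 0.0428]
orientation: [0.001, 0.692, 0.721, 0.001]
wrist_force: [-0.4, -0.5, 5.1]
finger_gap: 0.0219
grip_force: 39.5
```

Call:
{"method": "step_arm", "body": {"moves": [[[0,0,0],[0,0,0],15],[[0,0,0],[0,0,0],15],[[0,0,0],[0,0,0],15],[[0,0,0],[0,0,0],15]]}}

```text
clock: 4.28
tcp_pos: [0.5962, 0.019, 0.0428]
orientation: [0.001, 0.692, 0.721, 0.001]
wrist_force: [-0.5, -0.6, 5.4]
finger_gap: 0.0211
grip_force: 39.5
```

Call:
{"method": "step_arm", "body": {"moves": [[[0,-0.9,-4.6],[-0.05,0,0],15],[[0,-1.9,-9.2],[-0.1,0,0],15],[[0,-3.2,-13.7],[-0.15,0,0],15],[[0,-4.7,-18.2],[-0.2,0,0],15],[[0,-6.5,-22.5],[-0.25,0,0],15],[[0,-8.4,-26.8],[-0.3,0,0],15],[[0,-8.4,-26.8],[-0.3,0,0],15],[[0,-8.4,-26.8],[-0.3,0,0],15]]}}

```text
clock: 4.95
tcp_pos: [0.5874, 0.0188, 0.0694]
orientation: [0.104, 0.685, 0.713, 0.108]
wrist_force: [2.1, 1.0, -1.3]
finger_gap: 0.0214
grip_force: 42.6
```

Run:
```python
from h import *
im,p=shot('scene','s1'); cv2.imwrite('pics/s1c.png',cv2.resize(im[200:380,220:430,::-1],None,fx=3,fy=3))
im,p=shot('wrist','w3')
cv2.imwrite('pics/s1c.png',np.hstack([cv2.resize(im[:,:,::-1],(400,300)),cv2.resize(cv2.imread('pics/s1.png')[180:380,230:430],(300,300))]))
```

```text
(no output)
```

View pics/s1c.png

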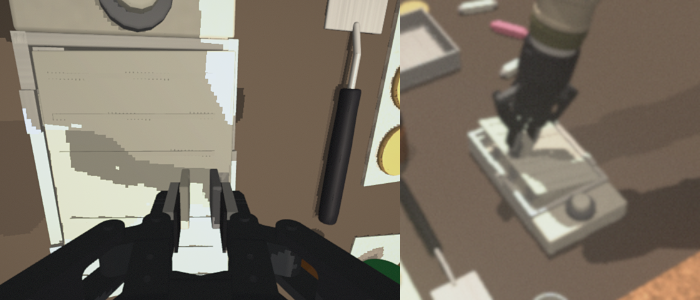

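The wrist view shows the cover held between the pads and its +x edge lifted clear of the right wall, with its left edge still in the frame. I'll keep swinging and then draw it out.

Call:
{"method": "step_arm", "body": {"moves": [[[0,-1.1,-5],[-0.055,0,0],15],[[0,-2.2,-10.2],[-0.11,0,0],15],[[0,-3.7,-15.2],[-0.165,0,0],15],[[0,-5.4,-20],[-0.22,0,0],15],[[0,-5.4,-20],[-0.22,0,0],15],[[0,-5.4,-20],[-0.22,0,0],15]]}}

```text
clock: 5.55
tcp_pos: [0.5767, 0.0182, 0.0863]
orientation: [0.178, 0.669, 0.697, 0.185]
wrist_force: [3.6, 0.8, -3.9]
finger_gap: 0.021
grip_force: 44.7
```

Call:
{"method": "step_arm", "body": {"moves": [[[0,6,0],[0,0,0],15],[[0,12,0],[0,0,0],15],[[0,18,0],[0,0,0],15],[[0,25,0],[0,0,0],15],[[0,32,-4],[0,0,0],15],[[0,42,-14],[0,0,0],15],[[0,52,-40],[0,0,0],15],[[0,60,-70],[0,0,0],15]]}}

```text
clock: 6.22
tcp_pos: [0.593, 0.0191, 0.1762]
orientation: [0.177, 0.67, 0.698, 0.184]
wrist_force: [1.9, 0.1, -0.7]
finger_gap: 0.0214
grip_force: 42.6
```

Run:
```python
from h import *
y=.044
mat=np.array([.5102,.3621,0]); T=mat+R.from_euler('z',y).apply([.0365,0,0]); print(T)
T[2]=.25; delta(T,down(1.571+y)); delta([.58,.05,.25],down(1.571+y))
im,p=shot('scene','s2'); 
im2,p=shot('wrist','w3')
cv2.imwrite('pics/s2c.png',np.hstack([cv2.resize(im2[:,:,::-1],(400,300)),cv2.resize(im[130:380,200:450,::-1],(300,300))]))
```

```text
[0.54666467 0.36370548 0.        ]
shift mm [346.2   8.3 -79.8] rot [ 0.517  0.    -0.003]
shift mm [ 31.4  26.2 -69.9] rot [ 0.517  0.    -0.003]
```

View pics/s2c.png

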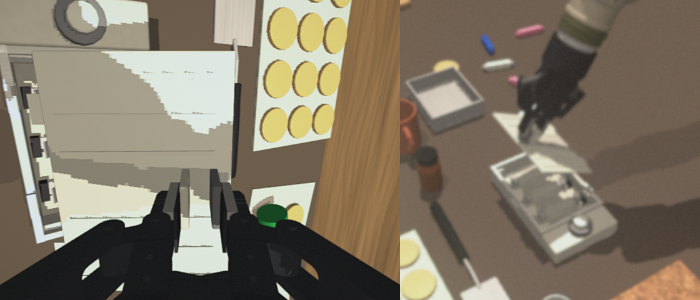

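Both views show the cover out of the frame and held between the pads, with the clips exposed. I'll level it and carry it to the mat.

Call:
{"method": "step_arm", "body": {"moves": [[[6,5,-14],[0.1,0,0],15],[[12,10,-28],[0.2,0,0],15],[[18,15,-42],[0.3,0,0],15],[[25,20,-56],[0.41,0,0],15],[[31,26,-70],[0.517,0,-0.003],15],[[31,26,-70],[0.517,0,-0.003],15],[[31,26,-70],[0.517,0,-0.003],15]]}}

```text
clock: 6.9
tcp_pos: [0.5826, 0.0497, 0.249]
orientation: [0.002, 0.691, 0.723, 0.001]
wrist_force: [-0.3, 0.6, -1.5]
finger_gap: 0.0222
grip_force: 22.8
```

Run:
```python
from h import *
delta([.5466,.3637,.20],down(1.571+.044))
```

```text
shift mm [315.4 -22.2  48.7] rot [0.004 0.001 0.   ]
```

Call:
{"method": "step_arm", "body": {"moves": [[[40,-3,0],[0,0,0],15],[[80,-6,0],[0,0,0],15],[[120,-9,0],[0,0,0],15],[[160,-12,0],[0,0,0],15],[[200,-15,10],[0,0,0],15],[[240,-18,20],[0,0,0],15],[[280,-20,35],[0,0,0],15],[[315,-22,49],[0.004,0,0],15]]}}

```text
clock: 7.57
tcp_pos: [0.5428, 0.3647, 0.2005]
orientation: [0.0, 0.691, 0.723, 0.001]
wrist_force: [0.8, 0.1, -0.9]
finger_gap: 0.0211
grip_force: 44.7
```

Call:
{"method": "step_arm", "body": {"moves": [[[0,0,0],[0,0,0],15],[[0,0,0],[0,0,0],15],[[0,0,0],[0,0,0],15],[[0,0,0],[0,0,0],15]]}}

```text
clock: 7.9
tcp_pos: [0.5443, 0.3618, 0.2018]
orientation: [0.0, 0.692, 0.722, 0.0]
wrist_force: [0.5, -0.2, -0.2]
finger_gap: 0.0215
grip_force: 44.8
```

Run:
```python
from h import *
delta([.5466,.3637,.20],down(1.571+.044))
im,p=shot('wrist','w4');im2,p=shot('scene','s4')
cv2.imwrite('pics/w4c.png',np.hstack([cv2.resize(im[:,:,::-1],(400,300)),cv2.resize(im2[200:480,260:640,::-1],(400,300))]))
```

```text
shift mm [1.9 2.3 1.8] rot [ 0.001  0.    -0.002]
```

View pics/w4c.png

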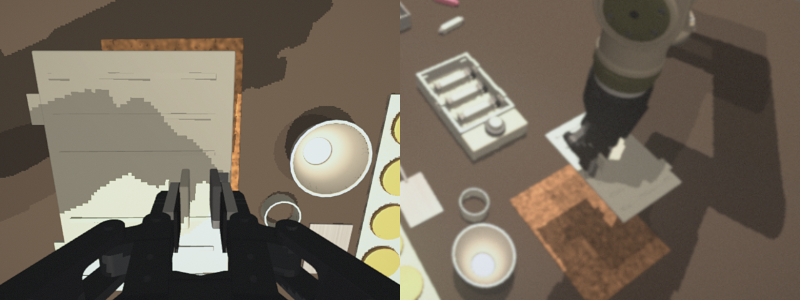

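The cover is level over the mat. The scene crop shows three dead lamps in the unit, in all three places. I'll lower the cover.

Call:
{"method": "step_arm", "body": {"moves": [[[2,2.3,35],[0,0,-0.002],15],[[2,2.3,70],[0,0,-0.002],15],[[2,2.3,105],[0,0,-0.002],15],[[2,2.3,135],[0,0,-0.002],15],[[2,2.3,155],[0,0,-0.002],15],[[2,2.3,168],[0,0,-0.002],15],[[2,2.3,172],[0,0,-0.002],15],[[2,2.3,172],[0,0,-0.002],15]]}}

```text
clock: 8.67
tcp_pos: [0.5462, 0.3638, 0.0283]
orientation: [-0.0, 0.691, 0.723, -0.001]
wrist_force: [0.9, -0.2, -0.4]
finger_gap: 0.0209
grip_force: 44.7
```

Call:
{"method": "step_arm", "body": {"moves": [[[0,0,2],[0,0,0],15],[[0,0,4],[0,0,0],15],[[0,0,6],[0,0,0],15],[[0,0,6],[0,0,0],15]]}}

```text
clock: 9.0
tcp_pos: [0.5468, 0.3653, 0.0238]
orientation: [0.0, 0.691, 0.723, 0.0]
wrist_force: [0.1, -0.2, -1.5]
finger_gap: 0.0216
grip_force: 44.7
```

Run:
```python
from h import *
delta([.5466,.3637,.019],down(1.571+.044)); print(telemetry.get_state()['wrist_force'])
```

```text
shift mm [-1.6 -0.3  4.8] rot [0.    0.    0.002]
[ 0.1474159  -0.21960045 -1.5243115 ]
```

Call:
{"method": "step_arm", "body": {"moves": [[[-1.6,0,2],[0,0,0],15],[[-1.6,0,4],[0,0,0],15],[[-1.6,0,5],[0,0,0],15],[[-1.6,0,5],[0,0,0],15]]}}

```text
clock: 9.33
tcp_pos: [0.5466, 0.3635, 0.0191]
orientation: [0.0, 0.691, 0.723, -0.0]
wrist_force: [-1.7, -1.1, 4.7]
finger_gap: 0.0211
grip_force: 46.9
```

Call:
{"method": "step_arm", "body": {"moves": [[[0,0,0],[0,0,0],30],[[0,0,0],[0,0,0],50],[[0,0,0],[0,0,0],60],[[0,0,0],[0,0,0],60],[[0,0,-30],[0,0,0],60],[[0,0,-70],[0,0,0],60],[[0,0,-110],[0,0,0],60],[[0,0,-150],[0,0,0],60]]}}

```text
clock: 10.0
tcp_pos: [0.546, 0.3634, 0.1692]
orientation: [-0.0, 0.691, 0.723, -0.001]
wrist_force: [1.9, 1.2, 0.4]
finger_gap: 0.06
grip_force: 0.0
```

Run:
```python
from h import *
im,p=shot('wrist','w5')
delta([.559,.03,.25],down(np.pi+.042))
P=np.array([.559,.0175,0]);print([np.round(P+R.from_euler('z',.042).apply([0,y,0]),4).tolist() for y in(-.048,0,.048)])
```

```text
shift mm [-335.1   -5.4  -72.3] rot [ 0.012  0.005 -1.567]
[[0.561, -0.0305, 0.0], [0.559, 0.0175, 0.0], [0.557, 0.0655, 0.0]]
```

View pics/w5.png

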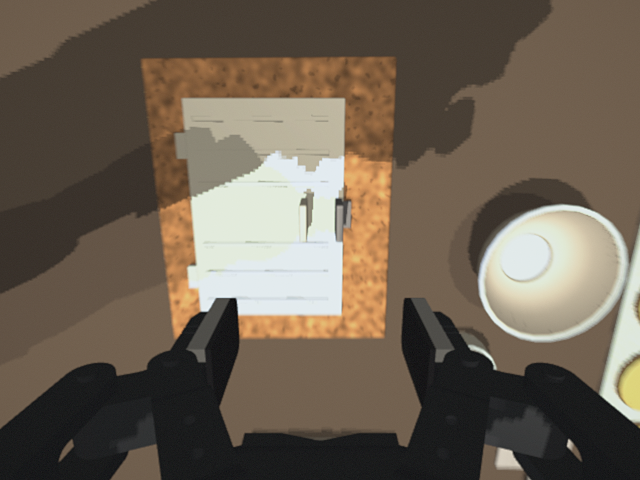

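w5 shows the cover flat, tab up, on the mat (mat columns 142–396, cover columns 185–345). I'll measure the offset as I move back to the unit.

Call:
{"method": "step_arm", "body": {"moves": [[[-20,0,-30],[0,0,-0.1],60],[[-42,0,-60],[0,0,-0.2],60],[[-80,0,-72],[0,0,-0.3],60],[[-115,0,-72],[0,0,-0.4],60],[[-150,0,-72],[0,0,-0.5],60],[[-180,0,-72],[0,0,-0.6],60],[[-210,0,-72],[0,0,-0.7],60],[[-240,0,-72],[0,0,-0.8],60]]}}

```text
clock: 10.72
tcp_pos: [0.5575, 0.1224, 0.2401]
orientation: [-0.0, 0.352, 0.936, -0.0]
wrist_force: [0.5, -0.2, -0.0]
finger_gap: 0.0602
grip_force: 0.0
```

Run:
```python
from h import *
im,p=shot('top','t2')
hsv=cv2.cvtColor(im,cv2.COLOR_RGB2HSV)
b=quad(((hsv[...,1]<110)&(hsv[...,2]>110)&(np.arange(640)[None]<185)&(np.arange(640)[None]>85)&(np.arange(480)[:,None]>210)&(np.arange(480)[:,None]<300)),p,.008)
print(np.round(b,3).tolist(),b.mean(0))
delta([.561,-.0305,.25],down(np.pi+.042))
```

```text
[[0.4059999883174896, 0.4729999899864197], [0.4099999964237213, 0.2930000126361847], [0.6200000047683716, 0.2980000078678131], [0.6159999966621399, 0.4779999852180481]] [0.51296157 0.38543358]
shift mm [ -99.9 -109.7   -9.3] rot [-0.004  0.001 -0.76 ]
```

Call:
{"method": "step_arm", "body": {"moves": [[[-20,-20,-5],[0,0,-0.11],60],[[-40,-40,-9],[0,0,-0.22],60],[[-60,-60,-9],[0,0,-0.33],60],[[-80,-80,-9],[0,0,-0.44],60],[[-90,-100,-9],[0,0,-0.55],60],[[-100,-110,-9],[0,0,-0.66],60],[[-100,-110,-9],[0,0,-0.76],60],[[-100,-110,-9],[0,0,-0.76],60]]}}

```text
clock: 11.43
tcp_pos: [0.5595, -0.0257, 0.249]
orientation: [-0.001, -0.017, 1.0, -0.0]
wrist_force: [0.0, -1.0, 0.3]
finger_gap: 0.0599
grip_force: 0.0
```

Call:
{"method": "step_arm", "body": {"moves": [[[0,0,0],[0,0,0],60],[[0,0,0],[0,0,0],60],[[0,0,0],[0,0,0],60],[[0,0,0],[0,0,0],60]]}}

```text
clock: 11.77
tcp_pos: [0.5596, -0.0241, 0.2493]
orientation: [-0.0, -0.017, 1.0, -0.0]
wrist_force: [0.2, -0.6, 0.3]
finger_gap: 0.06
grip_force: 0.0
```

Run:
```python
from h import *
im,p=shot('wrist','w6')
np.save('w6p.npy',np.array(p['pose']))
delta([.561,-.0305,.08],down(np.pi+.042)); print(telemetry.get_state()['joint_pos'])
for y in(-.048,0,.048):
    c=np.array([.559,.0175,.025])+R.from_euler('z',.042).apply([0,y,0])
    print(np.round(proj(p,c)))
t,p2=shot('top','t3')
cv2.imwrite('pics/w6c.png',np.hstack([cv2.resize(im[:,:,::-1],(480,360)),cv2.resize(t[190:310,70:190,::-1],(300,360))[:,:,:]]))
```

```text
shift mm [ -1.4  -6.3 169.3] rot [-0.001 -0.001 -0.007]
[-1.85957546e-01  2.80475447e-01  4.51084185e-02  1.33620711e+00
 -8.71515556e-04 -2.20989280e-01]
[314. 201.]
[367. 200.]
[421. 200.]
```

View pics/w6c.png

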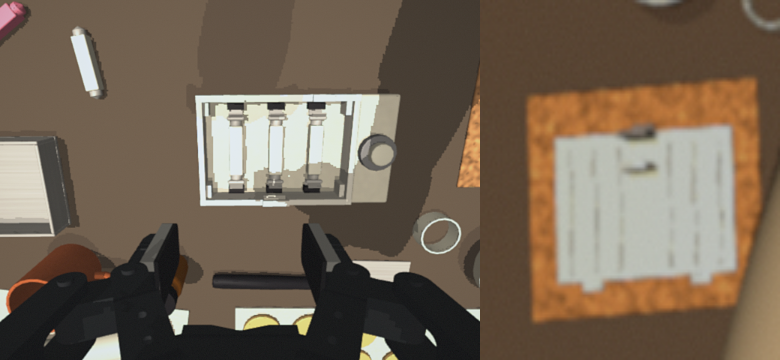

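w6c shows three dead lamps at columns 236, 276 and 316 (315, 368 and 421 in the full picture), which matches the projections of 314, 367 and 421. The cover is within about 5 mm of the mat's middle. I'll take the first lamp, at y = -48.

Call:
{"method": "step_arm", "body": {"moves": [[[-1.4,-6.3,40],[0,0,-0.007],34],[[-1.4,-6.3,80],[0,0,-0.007],34],[[-1.4,-6.3,115],[0,0,-0.007],34],[[-1.4,-6.3,145],[0,0,-0.007],34],[[-1.4,-6.3,170],[0,0,-0.007],34],[[-1.4,-6.3,180],[0,0,-0.007],34],[[-1.4,-6.3,180],[0,0,-0.007],34],[[-1.4,-6.3,180],[0,0,-0.007],34]]}}

```text
clock: 12.53
tcp_pos: [0.5612, -0.031, 0.0698]
orientation: [-0.0, -0.021, 1.0, -0.0]
wrist_force: [-0.3, -0.7, 0.4]
finger_gap: 0.0341
grip_force: 0.0
```

Run:
```python
from h import *
delta([.561,-.0305,.013],down(np.pi+.042)); print(telemetry.get_state()['finger_gap'])
```

```text
shift mm [ 0.2  0.5 56.8] rot [-0.001 -0.001  0.   ]
0.034107440454751
```

Call:
{"method": "step_arm", "body": {"moves": [[[0,0.5,15],[0,0,0],34],[[0,0.5,30],[0,0,0],34],[[0,0.5,45],[0,0,0],34],[[0,0.5,54],[0,0,0],34],[[0,0.5,56],[0,0,0],34],[[0,0.5,56],[0,0,0],34],[[0,0.5,56],[0,0,0],34]], "grip_force": 60}}

```text
clock: 13.12
tcp_pos: [0.562, -0.0308, 0.0146]
orientation: [0.001, -0.021, 1.0, -0.001]
wrist_force: [-0.5, -0.3, 0.5]
finger_gap: 0.0339
grip_force: 0.0
```

Call:
{"method": "step_arm", "body": {"moves": [[[0,0,0],[0,0,0],10],[[0,0,0],[0,0,0],10],[[0,0,0],[0,0,0],10],[[0,0,0],[0,0,0],10]]}}

```text
clock: 13.45
tcp_pos: [0.562, -0.0304, 0.0148]
orientation: [0.001, -0.021, 1.0, -0.0]
wrist_force: [-0.7, 2.4, 6.1]
finger_gap: 0.0139
grip_force: 59.1
```

Call:
{"method": "step_arm", "body": {"moves": [[[0,0,-4],[0,0,0],10],[[0,0,-10],[0,0,0],10],[[0,0,-20],[0,0,0],10],[[0,0,-40],[0,0,0],10],[[0,0,-70],[0,0,0],10],[[0,0,-105],[0,0,0],10],[[0,0,-135],[0,0,0],10],[[0,0,-135],[0,0,0],10]]}}

```text
clock: 14.12
tcp_pos: [0.565, -0.0314, 0.1564]
orientation: [0.005, -0.021, 1.0, -0.002]
wrist_force: [1.3, 0.1, -0.3]
finger_gap: 0.0139
grip_force: 60.7
```

Run:
```python
from h import *
print(telemetry.get_state()['finger_gap'])
T=np.array([.6179,-.3314,0])
for y in(-.038,.038,0):
    P=T+R.from_euler('z',.039).apply([0,y,0]); P[2]=.15; print(P); delta(P,down(np.pi+.039))
im,p=shot('wrist','w7')
```

```text
0.013882260730574475
[ 0.61938162 -0.3693711   0.15      ]
shift mm [ -40.1 -340.     8.1] rot [-0.004  0.011  0.003]
[ 0.61641838 -0.2934289   0.15      ]
shift mm [ -40.3 -264.     7.8] rot [-0.004  0.011  0.003]
[ 0.6179 -0.3314  0.15  ]
shift mm [ -40.2 -302.     7.9] rot [-0.004  0.011  0.003]
```

View pics/w7.png

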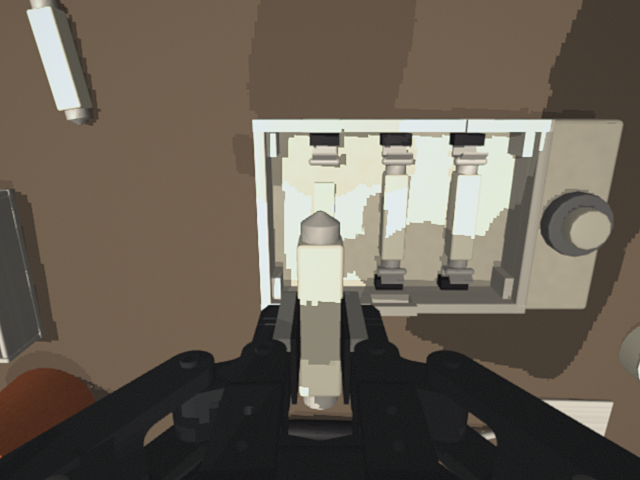

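w7 shows the lamp held square at (320,310), with its place empty and the other two still in. I'll take it to the tray.

Call:
{"method": "step_arm", "body": {"moves": [[[-5,-40,0],[0,0,0],10],[[-10,-80,0],[0,0,0],10],[[-15,-120,0],[0,0,0],10],[[-20,-160,0],[0,0,0],10],[[-25,-200,0],[0,0,0],10],[[-30,-240,0],[0,0,0],10],[[-35,-280,0],[0,0,0],10],[[-40,-318,0],[0,0,0],10]]}}

```text
clock: 14.83
tcp_pos: [0.6136, -0.3486, 0.1477]
orientation: [-0.001, -0.021, 1.0, -0.0]
wrist_force: [1.2, -0.3, 0.3]
finger_gap: 0.0142
grip_force: 60.7
```

Call:
{"method": "step_arm", "body": {"moves": [[[0,-22,0],[0,0,0],10],[[0,-22,0],[0,0,0],10],[[0,-22,0],[0,0,0],10],[[0,-22,0],[0,0,0],10]]}}

```text
clock: 15.17
tcp_pos: [0.6146, -0.3676, 0.1476]
orientation: [-0.001, -0.021, 1.0, 0.001]
wrist_force: [0.1, 0.0, -0.6]
finger_gap: 0.0136
grip_force: 60.7
```

Run:
```python
from h import *
delta([.6194,-.3694,.012],down(np.pi+.039))
im,p=shot('top','t4');hsv=cv2.cvtColor(im,cv2.COLOR_RGB2HSV)
```

```text
shift mm [ -5.1  -2.1 135.6] rot [ 0.001 -0.003  0.003]
```

Call:
{"method": "step_arm", "body": {"moves": [[[-5,-1,35],[0,0,0],10],[[-5,-1,70],[0,0,0],10],[[-5,-1,100],[0,0,0],10],[[-5,-1,120],[0,0,0],10],[[-5,-1,130],[0,0,0],10],[[-5,-1,133],[0,0,0],10],[[-5,-1,134],[0,0,0],10],[[-5,-1,134],[0,0,0],10]]}}

```text
clock: 15.88
tcp_pos: [0.6213, -0.3695, 0.0163]
orientation: [0.001, -0.021, 1.0, -0.001]
wrist_force: [0.1, -0.4, -0.9]
finger_gap: 0.0139
grip_force: 60.7
```

Call:
{"method": "step_arm", "body": {"moves": [[[0,0,0],[0,0,0],27],[[0,0,0],[0,0,0],27],[[0,0,0],[0,0,0],27],[[0,0,-20],[0,0,0],27],[[0,0,-50],[0,0,0],30],[[0,0,-90],[0,0,0],34],[[0,0,-130],[0,0,0],34],[[0,0,-130],[0,0,0],34]]}}

```text
clock: 16.55
tcp_pos: [0.6241, -0.3722, 0.1557]
orientation: [0.006, -0.021, 1.0, -0.005]
wrist_force: [1.0, -1.3, 0.8]
finger_gap: 0.0342
grip_force: 0.0
```

Run:
```python
from h import *
delta([.559,.0175,.013],down(np.pi+.042))
```

```text
shift mm [ 50.2 393.6 137.9] rot [-0.011  0.011 -0.   ]
```

Call:
{"method": "step_arm", "body": {"moves": [[[6,40,0],[0,0,0],34],[[12,80,0],[0,0,0],34],[[18,120,0],[0,0,0],34],[[24,160,0],[0,0,0],34],[[30,200,0],[0,0,0],34],[[36,240,0],[0,0,0],34],[[42,280,0],[0,0,0],34],[[48,318,0],[0,0,0],34]]}}

```text
clock: 17.22
tcp_pos: [0.5586, -0.0518, 0.1451]
orientation: [0.0, -0.021, 1.0, -0.0]
wrist_force: [1.6, 0.4, -0.0]
finger_gap: 0.034
grip_force: 0.0
```

Call:
{"method": "step_arm", "body": {"moves": [[[6,40,0],[0,0,0],34],[[12,72,20],[0,0,0],34],[[12,72,50],[0,0,0],34],[[12,72,75],[0,0,0],34],[[12,72,80],[0,0,0],34],[[12,72,80],[0,0,0],34],[[12,72,80],[0,0,0],34]]}}

```text
clock: 17.8
tcp_pos: [0.5446, 0.0173, 0.0653]
orientation: [0.0, -0.021, 1.0, -0.0]
wrist_force: [0.6, -0.7, 0.7]
finger_gap: 0.0338
grip_force: 0.0
```

Run:
```python
from h import *
delta([.559,.0175,.013],down(np.pi+.042))
```

```text
shift mm [-14.4  -0.4  52.3] rot [-0.001 -0.    -0.001]
```

Call:
{"method": "step_arm", "body": {"moves": [[[-14.5,-0.4,0],[0,0,0],34],[[-14.5,-0.4,15],[0,0,0],34],[[-14.5,-0.4,32],[0,0,0],34],[[-14.5,-0.4,45],[0,0,0],34],[[-14.5,-0.4,51],[0,0,0],34],[[-14.5,-0.4,52],[0,0,0],34],[[-14.5,-0.4,52],[0,0,0],34]]}}

```text
clock: 18.38
tcp_pos: [0.5593, 0.0175, 0.0133]
orientation: [0.0, -0.021, 1.0, -0.0]
wrist_force: [1.0, 0.4, 0.5]
finger_gap: 0.034
grip_force: 0.0
```

Call:
{"method": "step_arm", "body": {"moves": [[[0,0,0],[0,0,0],10],[[0,0,0],[0,0,0],10],[[0,0,0],[0,0,0],10],[[0,0,0],[0,0,0],10]]}}

```text
clock: 18.72
tcp_pos: [0.5596, 0.018, 0.014]
orientation: [0.001, -0.021, 1.0, -0.0]
wrist_force: [0.2, 1.8, 6.7]
finger_gap: 0.0139
grip_force: 59.5
```

Call:
{"method": "step_arm", "body": {"moves": [[[0,0,-4],[0,0,0],10],[[0,0,-10],[0,0,0],10],[[0,0,-20],[0,0,0],10],[[0,0,-40],[0,0,0],10],[[0,0,-70],[0,0,0],10],[[0,0,-105],[0,0,0],10],[[0,0,-135],[0,0,0],10],[[0,0,-135],[0,0,0],10]]}}

```text
clock: 19.38
tcp_pos: [0.5625, 0.0176, 0.1553]
orientation: [0.005, -0.021, 1.0, -0.001]
wrist_force: [0.6, -0.3, -0.4]
finger_gap: 0.0144
grip_force: 60.3
```

Call:
{"method": "step_arm", "body": {"moves": [[[-6,-40,0],[0,0,0],10],[[-13,-80,0],[0,0,0],10],[[-20,-120,0],[0,0,0],10],[[-27,-160,0],[0,0,0],10],[[-34,-200,0],[0,0,0],10],[[-41,-240,0],[0,0,0],10],[[-48,-280,0],[0,0,0],10],[[-57,-313,0],[0,0,0],10]]}}

```text
clock: 20.05
tcp_pos: [0.6283, -0.2954, 0.1482]
orientation: [-0.0, -0.02, 1.0, -0.001]
wrist_force: [0.3, -0.9, 0.3]
finger_gap: 0.0144
grip_force: 60.2
```

Call:
{"method": "step_arm", "body": {"moves": [[[0,0,0],[0,0,0],10],[[0,0,0],[0,0,0],10],[[0,0,0],[0,0,0],10],[[0,0,0],[0,0,0],10]]}}

```text
clock: 20.38
tcp_pos: [0.6283, -0.2911, 0.1478]
orientation: [-0.001, -0.022, 1.0, -0.0]
wrist_force: [0.2, -0.3, -0.6]
finger_gap: 0.0139
grip_force: 60.2
```

Run:
```python
from h import *
delta([.6164,-.2934,.012],down(np.pi+.039))
```

```text
shift mm [ 11.8  -1.8 135.8] rot [-0.    -0.001  0.004]
```

Call:
{"method": "step_arm", "body": {"moves": [[[12,-1.8,35],[0,0,0],10],[[12,-1.8,70],[0,0,0],10],[[12,-1.8,100],[0,0,0],10],[[12,-1.8,120],[0,0,0],10],[[12,-1.8,130],[0,0,0],10],[[12,-1.8,134],[0,0,0],10],[[12,-1.8,135],[0,0,0],10],[[12,-1.8,135],[0,0,0],10]]}}

```text
clock: 21.05
tcp_pos: [0.6176, -0.2946, 0.014]
orientation: [0.0, -0.021, 1.0, -0.001]
wrist_force: [0.3, -0.2, -0.5]
finger_gap: 0.0143
grip_force: 60.2
```

Call:
{"method": "step_arm", "body": {"moves": [[[0,0,0],[0,0,0],27],[[0,0,0],[0,0,0],27],[[0,0,0],[0,0,0],27],[[0,0,-20],[0,0,0],27],[[0,0,-50],[0,0,0],30],[[0,0,-90],[0,0,0],34],[[0,0,-130],[0,0,0],34],[[0,0,-130],[0,0,0],34]]}}

```text
clock: 21.72
tcp_pos: [0.6208, -0.2973, 0.1531]
orientation: [0.006, -0.021, 1.0, -0.005]
wrist_force: [0.5, -0.6, 1.1]
finger_gap: 0.034
grip_force: 0.0
```

Call:
{"method": "step_arm", "body": {"moves": [[[5,40,0],[0,0,0],34],[[10,80,0],[0,0,0],34],[[15,120,0],[0,0,0],34],[[20,160,0],[0,0,0],34],[[25,200,0],[0,0,0],34],[[30,240,0],[0,0,0],34],[[35,280,0],[0,0,0],34],[[40,320,0],[0,0,0],34]]}}

```text
clock: 22.38
tcp_pos: [0.563, 0.025, 0.1431]
orientation: [0.0, -0.021, 1.0, -0.0]
wrist_force: [0.7, -0.5, 1.0]
finger_gap: 0.0343
grip_force: 0.0
```

Call:
{"method": "step_arm", "body": {"moves": [[[4,38,0],[0,0,0],34],[[4,40,30],[0,0,0],34],[[4,40,60],[0,0,0],34],[[4,40,80],[0,0,0],34],[[4,40,80],[0,0,0],34],[[4,40,80],[0,0,0],34],[[4,40,80],[0,0,0],34]]}}

```text
clock: 22.97
tcp_pos: [0.5586, 0.0629, 0.0637]
orientation: [0.001, -0.021, 1.0, -0.0]
wrist_force: [0.9, -0.4, -0.2]
finger_gap: 0.0337
grip_force: 0.0
```

Run:
```python
from h import *
delta([.557,.0655,.013],down(np.pi+.042))
```

```text
shift mm [ 1.6  2.7 50.7] rot [-0.001  0.001 -0.   ]
```

Call:
{"method": "step_arm", "body": {"moves": [[[1.6,2.7,0],[0,0,0],34],[[1.6,2.7,15],[0,0,0],34],[[1.6,2.7,32],[0,0,0],34],[[1.6,2.7,45],[0,0,0],34],[[1.6,2.7,50],[0,0,0],34],[[1.6,2.7,50.5],[0,0,0],34],[[1.6,2.7,50.5],[0,0,0],34]]}}

```text
clock: 23.55
tcp_pos: [0.5564, 0.0657, 0.0127]
orientation: [0.0, -0.021, 1.0, -0.0]
wrist_force: [-0.3, -0.1, 0.2]
finger_gap: 0.0339
grip_force: 0.0
```

Call:
{"method": "step_arm", "body": {"moves": [[[0,0,0],[0,0,0],10],[[0,0,0],[0,0,0],10],[[0,0,0],[0,0,0],10],[[0,0,0],[0,0,0],10]]}}

```text
clock: 23.88
tcp_pos: [0.5569, 0.0659, 0.0133]
orientation: [0.001, -0.021, 1.0, -0.0]
wrist_force: [-1.0, 0.4, 5.5]
finger_gap: 0.0139
grip_force: 59.6
```

Call:
{"method": "step_arm", "body": {"moves": [[[0,0,-4],[0,0,0],10],[[0,0,-10],[0,0,0],10],[[0,0,-20],[0,0,0],10],[[0,0,-40],[0,0,0],10],[[0,0,-70],[0,0,0],10],[[0,0,-105],[0,0,0],10],[[0,0,-135],[0,0,0],10],[[0,0,-135],[0,0,0],10]]}}

```text
clock: 24.55
tcp_pos: [0.5599, 0.0657, 0.1547]
orientation: [0.005, -0.021, 1.0, -0.001]
wrist_force: [0.9, 0.5, -0.6]
finger_gap: 0.0143
grip_force: 60.6
```

Call:
{"method": "step_arm", "body": {"moves": [[[-5,-40,0],[0,0,0],10],[[-10,-80,0],[0,0,0],10],[[-15,-120,0],[0,0,0],10],[[-20,-160,0],[0,0,0],10],[[-25,-200,0],[0,0,0],10],[[-30,-240,0],[0,0,0],10],[[-35,-280,0],[0,0,0],10],[[-40,-320,0],[0,0,0],10]]}}

```text
clock: 25.22
tcp_pos: [0.6092, -0.2542, 0.1477]
orientation: [-0.0, -0.021, 1.0, -0.001]
wrist_force: [0.7, -0.4, 0.4]
finger_gap: 0.0141
grip_force: 60.6
```

Call:
{"method": "step_arm", "body": {"moves": [[[-2,-40,0],[0,0,0],10],[[-4,-79,0],[0,0,0],10],[[-4,-79,0],[0,0,0],10],[[-4,-79,0],[0,0,0],10],[[-4,-79,0],[0,0,0],10],[[-4,-79,0],[0,0,0],10]]}}

```text
clock: 25.72
tcp_pos: [0.6165, -0.3296, 0.1473]
orientation: [-0.001, -0.022, 1.0, -0.0]
wrist_force: [0.3, 0.7, -1.2]
finger_gap: 0.014
grip_force: 60.6
```

Run:
```python
from h import *
delta([.6179,-.3314,.012],down(np.pi+.039))
```

```text
shift mm [ -1.5  -1.8 135.3] rot [-0.    -0.001  0.004]
```

Call:
{"method": "step_arm", "body": {"moves": [[[-1.5,-1.8,35],[0,0,0],10],[[-1.5,-1.8,70],[0,0,0],10],[[-1.5,-1.8,100],[0,0,0],10],[[-1.5,-1.8,120],[0,0,0],10],[[-1.5,-1.8,130],[0,0,0],10],[[-1.5,-1.8,134],[0,0,0],10],[[-1.5,-1.8,134],[0,0,0],10],[[-1.5,-1.8,134],[0,0,0],10]]}}

```text
clock: 26.38
tcp_pos: [0.6192, -0.3327, 0.0148]
orientation: [0.001, -0.021, 1.0, -0.001]
wrist_force: [0.9, 0.6, 1.4]
finger_gap: 0.0139
grip_force: 60.6
```

Call:
{"method": "step_arm", "body": {"moves": [[[0,0,0],[0,0,0],25],[[0,0,0],[0,0,0],25],[[0,0,0],[0,0,0],25],[[0,0,-20],[0,0,0],25],[[0,0,-50],[0,0,0],25],[[0,0,-90],[0,0,0],50],[[0,0,-130],[0,0,0],50],[[0,0,-150],[0,0,0],50]]}}

```text
clock: 27.05
tcp_pos: [0.6199, -0.3339, 0.1696]
orientation: [0.003, -0.021, 1.0, -0.003]
wrist_force: [0.3, -0.7, 0.7]
finger_gap: 0.0499
grip_force: 0.0
```

Call:
{"method": "step_arm", "body": {"moves": [[[35,5,-15],[0,0,0],50],[[70,10,-30],[0,0,0],50],[[105,15,-50],[0,0,0],50],[[140,20,-70],[0,0,0],50],[[160,20,-90],[0,0,0],50],[[160,20,-100],[0,0,0],50],[[160,20,-100],[0,0,0],50],[[160,20,-100],[0,0,0],50]]}}

```text
clock: 27.72
tcp_pos: [0.4585, -0.32, 0.264]
orientation: [0.001, -0.021, 1.0, -0.001]
wrist_force: [-0.7, -0.3, -0.4]
finger_gap: 0.0502
grip_force: 0.0
```

Call:
{"method": "step_arm", "body": {"moves": [[[0,0,0],[0,0,0],50],[[0,0,0],[0,0,0],50],[[0,0,0],[0,0,0],50],[[0,0,0],[0,0,0],50]]}}

```text
clock: 28.05
tcp_pos: [0.4579, -0.319, 0.2618]
orientation: [-0.001, -0.021, 1.0, 0.0]
wrist_force: [0.2, 0.2, -0.5]
finger_gap: 0.0498
grip_force: 0.0
```

```bash
cat >> h.py <<'E'
def lamps(im,p,z=.008,amin=200):
    hsv=cv2.cvtColor(im,cv2.COLOR_RGB2HSV); m=((hsv[...,2]>120)&(hsv[...,1]<75)).astype(np.uint8)
    m=cv2.morphologyEx(m,cv2.MORPH_CLOSE,np.ones((5,5)))
    for c in cv2.findContours(m,cv2.RETR_EXTERNAL,cv2.CHAIN_APPROX_NONE)[0]:
        if cv2.contourArea(c)<amin: continue
        W=np.array([ray(p,u,v,z)[:2] for u,v in c[:,0]])
        (cx,cy),(a,b),_=r=cv2.minAreaRect((W*1000).astype(np.float32)); B=cv2.boxPoints(r)
        l=max([B[1]-B[0],B[2]-B[1]],key=np.linalg.norm)
        if 8<min(a,b)<35 and 50<max(a,b)<110: print('lamp?',np.round([cx,cy],1),'size',np.round([a,b]),'ang',round(np.arctan2(l[1],l[0])%np.pi,3),'px',c[:,0].mean(0).round())
E
python3 - <<'E'
from h import *
im,p=shot('wrist','w8'); print(tool()[0]); lamps(im,p)
t,p=shot('top','t5'); lamps(t,p,amin=40)
E
```

```text
[ 0.45781567 -0.3190234   0.26202012]
lamp? [ 467.1 -206.3] size [79. 30.] ang 0.163 px [437. 204.]
lamp? [ 435.1 -305.4] size [15. 77.] ang 2.205 px [335. 171.]
lamp? [ 451.9 -400.8] size [21. 81.] ang 2.933 px [236. 182.]
lamp? [ 431.5 -307.3] size [17. 59.] ang 2.193 px [426. 285.]
lamp? [ 465.  -208.1] size [73. 19.] ang 0.174 px [382. 272.]
```

Run:
```python
from h import *
delta([.467,-.207,.006],down(np.pi+.175)); print(telemetry.get_state()['joint_pos'])
```

```text
shift mm [-14.5 111.5 256.3] rot [ 0.001 -0.002 -0.132]
[-7.51993708e-01  2.74994907e-01  6.91836729e-02  1.36661653e+00
 -1.12580065e-03 -7.94536073e-01]
```

Call:
{"method": "step_arm", "body": {"moves": [[[-4,28,30],[0,0,-0.03],50],[[-8,56,60],[0,0,-0.07],50],[[-12,84,90],[0,0,-0.1],50],[[-14.5,111.5,120],[0,0,-0.132],50],[[-14.5,111.5,150],[0,0,-0.132],50],[[-14.5,111.5,165],[0,0,-0.132],50],[[-14.5,111.5,165],[0,0,-0.132],50],[[-14.5,111.5,165],[0,0,-0.132],50]]}}

```text
clock: 28.82
tcp_pos: [0.4668, -0.207, 0.0975]
orientation: [-0.001, -0.087, 0.996, 0.0]
wrist_force: [0.6, -0.8, -0.0]
finger_gap: 0.0496
grip_force: 0.0
```

Call:
{"method": "step_arm", "body": {"moves": [[[0,0,0],[0,0,0],50],[[0,0,0],[0,0,0],50]]}}

```text
clock: 28.98
tcp_pos: [0.4685, -0.2085, 0.0997]
orientation: [0.001, -0.087, 0.996, -0.001]
wrist_force: [-0.8, 0.7, 0.8]
finger_gap: 0.0499
grip_force: 0.0
```

Run:
```python
from h import *
delta([.467,-.207,.006],down(np.pi+.175))
im,p=shot('wrist','w9'); lamps(im,p)
```

```text
shift mm [ 1.3  2.  93.7] rot [-0.003  0.001 -0.001]
lamp? [ 446.7 -387.1] size [13. 70.] ang 3.098 px [  8. 144.]
```

View pics/w9.png

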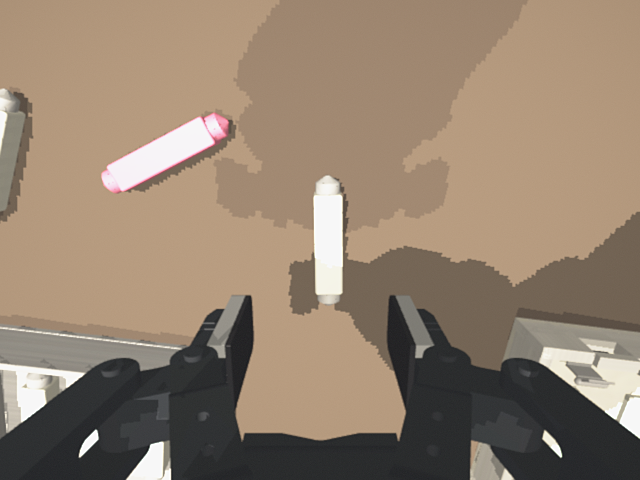

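w9 shows the white spare upright from (328,177) to (329,303), well aligned between the fingers. The pink look-alike is at (165,152), away to the left.

Run:
```python
from h import *
p=imaging.camera_params('wrist'); a=ray(p,328,177,.008);b=ray(p,329,303,.008); c=(a+b)/2; print(a,b,np.linalg.norm(a-b),np.arctan2(*(b-a)[1::-1]))
delta([c[0],c[1],.006],down(np.pi+.175))
```

```text
[ 0.42969954 -0.21147689  0.008     ] [ 0.50608144 -0.19708513  0.008     ] 0.0777259119862718 0.18623503297631075
shift mm [-0.2  4.5 93.6] rot [-0.003  0.001 -0.002]
```

Call:
{"method": "step_arm", "body": {"moves": [[[0,3.5,25],[0,0,0],50],[[0,3.5,50],[0,0,0],50],[[0,3.5,72],[0,0,0],50],[[0,3.5,86],[0,0,0],50],[[0,3.5,92],[0,0,0],50],[[0,3.5,92],[0,0,0],50],[[0,3.5,92],[0,0,0],50]], "grip_force": 70}}

```text
clock: 29.62
tcp_pos: [0.4672, -0.2046, 0.0069]
orientation: [-0.0, -0.087, 0.996, -0.001]
wrist_force: [-0.5, -0.4, -0.3]
finger_gap: 0.05
grip_force: 0.0
```

Call:
{"method": "step_arm", "body": {"moves": [[[0,0,0],[0,0,0],10],[[0,0,0],[0,0,0],10],[[0,0,0],[0,0,0],10],[[0,0,0],[0,0,0],10],[[0,0,0],[0,0,0],10]]}}

```text
clock: 30.03
tcp_pos: [0.4674, -0.2046, 0.0075]
orientation: [0.0, -0.087, 0.996, -0.001]
wrist_force: [-1.3, 0.4, 5.2]
finger_gap: 0.0134
grip_force: 68.7
```

Call:
{"method": "step_arm", "body": {"moves": [[[0,0,-20],[0,0,0],10],[[0,0,-50],[0,0,0],10],[[0,0,-90],[0,0,0],10],[[0,0,-130],[0,0,0],10],[[0,0,-130],[0,0,0],10],[[0,0,-130],[0,0,0],10]]}}

```text
clock: 30.53
tcp_pos: [0.4688, -0.2052, 0.1393]
orientation: [0.002, -0.087, 0.996, -0.003]
wrist_force: [-0.1, 0.6, -1.0]
finger_gap: 0.0138
grip_force: 68.6
```

Run:
```python
from h import *
im,p=shot('wrist','w10'); q,r=tool(); print(q)
# lamp in hand: column profile of brightness along lamp axis
g=cv2.cvtColor(im,cv2.COLOR_RGB2HSV); 
for v in range(180,460,8): print(v, im[v,300:342:10].tolist() if v%24==0 else '', end=' ') if False else None
import sys
print([ (v,int(im[v,316:326].mean())) for v in range(170,450,6)])
delta([.557,.0655,.15],down(np.pi+.042))
```

```text
[ 0.46735534 -0.2043747   0.13723003]
[(170, 99), (176, 99), (182, 99), (188, 99), (194, 99), (200, 99), (206, 99), (212, 114), (218, 168), (224, 169), (230, 211), (236, 209), (242, 204), (248, 235), (254, 238), (260, 238), (266, 238), (272, 238), (278, 238), (284, 238), (290, 238), (296, 238), (302, 238), (308, 203), (314, 149), (320, 149), (326, 149), (332, 149), (338, 149), (344, 149), (350, 149), (356, 148), (362, 189), (368, 193), (374, 192), (380, 192), (386, 191), (392, 191), (398, 147), (404, 148), (410, 111), (416, 111), (422, 111), (428, 111), (434, 111), (440, 55), (446, 27)]
shift mm [-135.1  250.2  -13.3] rot [-0.003  0.001  0.132]
```

Call:
{"method": "step_arm", "body": {"moves": [[[-17,31,-2],[0,0,0.017],10],[[-34,62,-4],[0,0,0.034],10],[[-51,94,-6],[0,0,0.05],10],[[-68,125,-8],[0,0,0.066],10],[[-85,156,-10],[0,0,0.083],10],[[-102,188,-11],[0,0,0.1],10],[[-119,219,-12],[0,0,0.116],10],[[-135,250,-13],[0,0,0.132],10]]}}

```text
clock: 31.25
tcp_pos: [0.5553, 0.0675, 0.1467]
orientation: [-0.002, -0.021, 1.0, -0.0]
wrist_force: [0.7, -0.8, -0.2]
finger_gap: 0.0136
grip_force: 68.6
```

Call:
{"method": "step_arm", "body": {"moves": [[[0,0,30],[0,0,0],10],[[0,0,60],[0,0,0],10],[[0,0,85],[0,0,0],10],[[0,0,90],[0,0,0],10],[[0,0,90],[0,0,0],10],[[0,0,90],[0,0,0],10],[[0,0,90],[0,0,0],10]]}}

```text
clock: 31.83
tcp_pos: [0.5573, 0.0653, 0.06]
orientation: [0.0, -0.021, 1.0, -0.0]
wrist_force: [0.0, -0.0, -0.4]
finger_gap: 0.0139
grip_force: 68.6
```

Run:
```python
from h import *
delta([.557,.0655,.034],down(np.pi+.042))
```

```text
shift mm [ 0.3  0.3 26. ] rot [-0.001  0.001 -0.   ]
```

Call:
{"method": "step_arm", "body": {"moves": [[[0,0,14],[0,0,0],10],[[0,0,28],[0,0,0],10],[[0,0,32],[0,0,0],10],[[0,0,36],[0,0,0],10],[[0,0,40],[0,0,0],10],[[0,0,43],[0,0,0],10],[[0,0,45],[0,0,0],10],[[0,0,45],[0,0,0],10]]}}

```text
clock: 32.5
tcp_pos: [0.557, 0.0654, 0.0164]
orientation: [0.001, -0.021, 1.0, -0.001]
wrist_force: [-5.4, -0.5, 17.1]
finger_gap: 0.0134
grip_force: 70.7
```

Call:
{"method": "step_arm", "body": {"moves": [[[0,0,0],[0,0,0],10],[[0,0,0],[0,0,0],10],[[0,0,0],[0,0,0],10]]}}

```text
clock: 32.75
tcp_pos: [0.557, 0.0654, 0.0164]
orientation: [0.001, -0.021, 1.0, -0.001]
wrist_force: [-4.2, 0.1, 16.9]
finger_gap: 0.0137
grip_force: 70.7
```

Call:
{"method": "step_arm", "body": {"moves": [[[0,0,0],[0,0,0],30],[[0,0,0],[0,0,0],34],[[0,0,0],[0,0,0],34],[[0,0,-20],[0,0,0],34],[[0,0,-45],[0,0,0],34],[[0,0,-50],[0,0,0],0],[[0,0,-50],[0,0,0],0],[[0,0,-50],[0,0,0],0]]}}

```text
clock: 33.42
tcp_pos: [0.5563, 0.0656, 0.0635]
orientation: [-0.0, -0.021, 1.0, -0.0]
wrist_force: [-0.4, 0.0, 0.7]
finger_gap: 0.0002
grip_force: 0.0
```

Call:
{"method": "step_arm", "body": {"moves": [[[0,0,0],[0,0,0],0],[[0,0,15],[0,0,0],0],[[0,0,30],[0,0,0],0],[[0,0,36],[0,0,0],0],[[0,0,40],[0,0,0],0],[[0,0,42],[0,0,0],0],[[0,0,42],[0,0,0],0]]}}

```text
clock: 34.0
tcp_pos: [0.5542, 0.0655, 0.0249]
orientation: [-0.002, -0.021, 1.0, -0.001]
wrist_force: [-15.3, -0.2, 33.3]
finger_gap: 0.0003
grip_force: 17.1
```

Call:
{"method": "step_arm", "body": {"moves": [[[0,0,-20],[0,0,0],0],[[0,0,-60],[0,0,0],50],[[0,0,-100],[0,0,0],50],[[0,-30,-140],[0,0,0],50],[[0,-70,-140],[0,0,0],50],[[0,-110,-140],[0,0,0],50],[[0,-150,-140],[0,0,0],50],[[0,-190,-140],[0,0,0],50]]}}

```text
clock: 34.67
tcp_pos: [0.5639, -0.1258, 0.1617]
orientation: [-0.001, -0.021, 1.0, -0.0]
wrist_force: [-0.4, -0.0, -0.6]
finger_gap: 0.0498
grip_force: 0.0
```

Call:
{"method": "step_arm", "body": {"moves": [[[0,0,0],[0,0,0],50],[[0,0,0],[0,0,0],50],[[0,0,0],[0,0,0],50]]}}

```text
clock: 34.92
tcp_pos: [0.5636, -0.1241, 0.161]
orientation: [-0.001, -0.021, 1.0, 0.0]
wrist_force: [0.3, 1.0, 0.5]
finger_gap: 0.0503
grip_force: 0.0
```

Run:
```python
from h import *
t,p=shot('top','t6'); lamps(t,p,amin=40)
delta([.4519,-.4008,.10],down(2.93))
```

```text
lamp? [ 308.8 -500.8] size [16. 60.] ang 3.095 px [514. 338.]
lamp? [ 431.9 -306.7] size [18. 60.] ang 2.192 px [426. 285.]
lamp? [ 451.2 -401.5] size [18. 75.] ang 2.918 px [467. 276.]
shift mm [ 123.4 -272.5   61.4] rot [ 0.    -0.003  0.254]
```

Call:
{"method": "step_arm", "body": {"moves": [[[16,-36,0],[0,0,0.03],50],[[32,-72,0],[0,0,0.06],50],[[48,-108,5],[0,0,0.1],50],[[64,-144,15],[0,0,0.13],50],[[80,-180,30],[0,0,0.16],50],[[96,-214,45],[0,0,0.2],50],[[112,-245,55],[0,0,0.23],50],[[123,-272,61],[0,0,0.257],50]]}}

```text
clock: 35.63
tcp_pos: [0.4517, -0.4006, 0.0995]
orientation: [-0.002, 0.107, 0.994, 0.0]
wrist_force: [-0.5, 1.0, -0.2]
finger_gap: 0.0498
grip_force: 0.0
```

Call:
{"method": "step_arm", "body": {"moves": [[[0,0,0],[0,0,0],50],[[0,0,0],[0,0,0],50],[[0,0,0],[0,0,0],50],[[0,0,0],[0,0,0],50]]}}

```text
clock: 35.97
tcp_pos: [0.4538, -0.3993, 0.1015]
orientation: [-0.0, 0.106, 0.994, -0.0]
wrist_force: [0.1, 0.9, 0.3]
finger_gap: 0.05
grip_force: 0.0
```

Run:
```python
from h import *
im,p=shot('wrist','w11'); lamps(im,p)
delta([.4517,-.401,.006],down(2.925))
g=cv2.cvtColor(im,cv2.COLOR_RGB2HSV); m=((g[...,2]>120)&(g[...,1]<75)).astype(np.uint8)[:300,250:390]
n,l,s,c=cv2.connectedComponentsWithStats(m); print([(s[i].tolist()) for i in range(1,n) if s[i][4]>150])
```

```text
lamp? [ 432.4 -297.5] size [25. 72.] ang 2.347 px [494. 157.]
shift mm [ 1.8 -1.9 95.7] rot [-0.001 -0.     0.005]
[[51, 0, 36, 22, 184], [0, 2, 23, 29, 211], [0, 39, 140, 152, 6574], [55, 165, 33, 135, 3559]]
```

Run:
```python
from h import *
im=cv2.imread('pics/w11.png')[:,:,::-1]
print([(v,int(im[v,317:325].mean()),int(im[v,317:325,0].mean())-int(im[v,317:325,2].mean())) for v in range(140,330,4)])
cv2.imwrite('pics/w11c.png',cv2.resize(im[130:330,220:420,::-1],None,fx=2,fy=2))
p=imaging.camera_params('wrist'); print(proj(p,[.4517-.04*np.cos(2.925),-.401-.04*np.sin(2.925),.008]),proj(p,[.4517+.04*np.cos(2.925),-.401+.04*np.sin(2.925),.008]))
```

```text
[(140, 118, 40), (144, 117, 40), (148, 117, 41), (152, 117, 41), (156, 117, 41), (160, 117, 41), (164, 117, 41), (168, 117, 40), (172, 160, 28), (176, 193, 21), (180, 231, 16), (184, 239, 9), (188, 237, 11), (192, 247, 5), (196, 246, 1), (200, 246, 1), (204, 246, 1), (208, 246, 1), (212, 246, 1), (216, 246, 1), (220, 246, 2), (224, 246, 2), (228, 246, 2), (232, 246, 2), (236, 246, 2), (240, 221, 12), (244, 221, 25), (248, 227, 23), (252, 226, 24), (256, 226, 23), (260, 226, 23), (264, 226, 22), (268, 225, 23), (272, 225, 24), (276, 225, 23), (280, 225, 24), (284, 224, 24), (288, 223, 25), (292, 244, 5), (296, 244, 4), (300, 172, 29), (304, 133, 47), (308, 133, 48), (312, 133, 48), (316, 133, 48), (320, 134, 47), (324, 133, 47), (328, 133, 48)]
[317.34351946 300.16278007] [317.64481023 170.71734227]
```

Call:
{"method": "step_arm", "body": {"moves": [[[1.8,0,25],[0,0,0.005],50],[[1.8,0,50],[0,0,0.005],50],[[1.8,0,72],[0,0,0.005],50],[[1.8,0,88],[0,0,0.005],50],[[1.8,0,94],[0,0,0.005],50],[[1.8,0,94],[0,0,0.005],50],[[1.8,0,94],[0,0,0.005],50]]}}

```text
clock: 36.6
tcp_pos: [0.4517, -0.4004, 0.0079]
orientation: [-0.0, 0.109, 0.994, -0.001]
wrist_force: [0.6, -0.3, 0.1]
finger_gap: 0.0496
grip_force: 0.0
```

Call:
{"method": "step_arm", "body": {"moves": [[[0,0,0],[0,0,0],10],[[0,0,0],[0,0,0],10],[[0,0,0],[0,0,0],10],[[0,0,0],[0,0,0],10],[[0,0,0],[0,0,0],10]]}}

```text
clock: 37.02
tcp_pos: [0.4518, -0.4015, 0.0088]
orientation: [0.001, 0.11, 0.994, -0.001]
wrist_force: [0.3, 1.5, 5.8]
finger_gap: 0.0134
grip_force: 68.7
```

Call:
{"method": "step_arm", "body": {"moves": [[[0,0,-20],[0,0,0],10],[[0,0,-50],[0,0,0],10],[[0,0,-90],[0,0,0],10],[[0,0,-130],[0,0,0],10],[[0,0,-130],[0,0,0],10],[[0,0,-130],[0,0,0],10]]}}

```text
clock: 37.52
tcp_pos: [0.4527, -0.4027, 0.141]
orientation: [0.002, 0.11, 0.994, -0.003]
wrist_force: [0.6, 0.2, -0.3]
finger_gap: 0.0134
grip_force: 68.6
```

Run:
```python
from h import *
im,p=shot('wrist','w12')
print([ (v,int(im[v,316:326].mean())) for v in range(198,236,3)])
delta([.561,-.0305,.14],down(np.pi+.042))
```

```text
[(198, 140), (201, 140), (204, 140), (207, 137), (210, 204), (213, 218), (216, 221), (219, 221), (222, 218), (225, 247), (228, 245), (231, 245), (234, 245)]
shift mm [-25.8 385.9  -2.4] rot [-0.003  0.001 -0.262]
```

Call:
{"method": "step_arm", "body": {"moves": [[[-2,39,-2],[0,0,-0.03],10],[[-5,78,-2],[0,0,-0.06],10],[[-8,117,-2],[0,0,-0.09],10],[[-11,156,-2],[0,0,-0.12],10],[[-14,195,-2],[0,0,-0.15],10],[[-17,234,-2],[0,0,-0.18],10],[[-20,273,-2],[0,0,-0.22],10],[[-22,310,-2],[0,0,-0.262],10]]}}

```text
clock: 38.23
tcp_pos: [0.5392, -0.1007, 0.137]
orientation: [-0.002, -0.022, 1.0, 0.0]
wrist_force: [0.4, 0.1, -0.4]
finger_gap: 0.0134
grip_force: 68.7
```

Run:
```python
from h import *
delta([.561,-.0305,.06],down(np.pi+.042))
```

```text
shift mm [-25.2  69.1  76.9] rot [ 0.001 -0.004  0.002]
```

Call:
{"method": "step_arm", "body": {"moves": [[[-13,36,0],[0,0,0],10],[[-25,69,0],[0,0,0],10],[[-25,69,30],[0,0,0],10],[[-25,69,60],[0,0,0],10],[[-25,69,77],[0,0,0],10],[[-25,69,77],[0,0,0],10],[[-25,69,77],[0,0,0],10],[[-25,69,77],[0,0,0],10]]}}

```text
clock: 38.9
tcp_pos: [0.5622, -0.0333, 0.062]
orientation: [-0.001, -0.021, 1.0, -0.0]
wrist_force: [0.1, -0.9, 0.6]
finger_gap: 0.0133
grip_force: 68.7
```

Run:
```python
from h import *
delta([.561,-.0305,.0178],down(np.pi+.042))
```

```text
shift mm [ 1.1  2.9 44.2] rot [-0.001 -0.001 -0.   ]
```

Call:
{"method": "step_arm", "body": {"moves": [[[1,2.9,0],[0,0,0],10],[[1,2.9,14],[0,0,0],10],[[1,2.9,26],[0,0,0],10],[[1,2.9,26],[0,0,0],10],[[1,2.9,26],[0,0,0],10]]}}

```text
clock: 39.32
tcp_pos: [0.5612, -0.0303, 0.0365]
orientation: [-0.0, -0.021, 1.0, -0.0]
wrist_force: [0.5, 1.4, -0.8]
finger_gap: 0.0135
grip_force: 68.7
```

Run:
```python
from h import *
delta([.561,-.0305,.0178],down(np.pi+.042))
```

```text
shift mm [ 0.2 -0.1 18.7] rot [-0.001 -0.001 -0.   ]
```

Next: press the lamp in, release, close the fingers and check the seat from above.

Call:
{"method": "step_arm", "body": {"moves": [[[0,0,5],[0,0,0],10],[[0,0,9],[0,0,0],10],[[0,0,13],[0,0,0],10],[[0,0,17],[0,0,0],10],[[0,0,20],[0,0,0],10],[[0,0,20],[0,0,0],10],[[0,0,20],[0,0,0],10]]}}

```text
clock: 39.9
tcp_pos: [0.5616, -0.0304, 0.0178]
orientation: [0.0, -0.021, 1.0, -0.001]
wrist_force: [-4.5, 1.1, 16.1]
finger_gap: 0.0134
grip_force: 70.7
```

Call:
{"method": "step_arm", "body": {"moves": [[[0,0,0],[0,0,0],30],[[0,0,0],[0,0,0],34],[[0,0,0],[0,0,0],34],[[0,0,-20],[0,0,0],34],[[0,0,-45],[0,0,0],34],[[0,0,-50],[0,0,0],0],[[0,0,-50],[0,0,0],0],[[0,0,-50],[0,0,0],0]]}}

```text
clock: 40.57
tcp_pos: [0.561, -0.0302, 0.0654]
orientation: [-0.0, -0.021, 1.0, -0.0]
wrist_force: [-0.0, 0.3, 0.1]
finger_gap: 0.0001
grip_force: 0.0
```

Call:
{"method": "step_arm", "body": {"moves": [[[0,0,0],[0,0,0],0],[[0,0,15],[0,0,0],0],[[0,0,30],[0,0,0],0],[[0,0,36],[0,0,0],0],[[0,0,39],[0,0,0],0],[[0,0,41],[0,0,0],0],[[0,0,41],[0,0,0],0]]}}

```text
clock: 41.15
tcp_pos: [0.5592, -0.0299, 0.0251]
orientation: [-0.002, -0.021, 1.0, -0.0]
wrist_force: [-7.1, 0.9, 8.6]
finger_gap: -0.0002
grip_force: 4.2
```

Both spares are home, with their tops at 25 mm. Next is the test button at about (0.5543, 0.133).

Call:
{"method": "step_arm", "body": {"moves": [[[0,0,-30],[0,0,0],0],[[0,0,-65],[0,0,0],0],[[0,35,-70],[0,0,0],0],[[0,75,-70],[0,0,0],0],[[0,115,-70],[0,0,0],0],[[0,150,-70],[0,0,0],0],[[0,163,-70],[0,0,0],0],[[0,163,-70],[0,0,0],0]]}}

```text
clock: 41.82
tcp_pos: [0.5537, 0.1357, 0.0946]
orientation: [-0.001, -0.023, 1.0, -0.0]
wrist_force: [-0.8, -0.1, -1.1]
finger_gap: -0.0002
grip_force: 0.0
```

Call:
{"method": "step_arm", "body": {"moves": [[[0,0,0],[0,0,0],0],[[0,0,0],[0,0,0],0],[[0,0,0],[0,0,0],0]]}}

```text
clock: 42.07
tcp_pos: [0.5544, 0.1313, 0.0946]
orientation: [-0.001, -0.02, 1.0, -0.001]
wrist_force: [-1.3, 0.3, 0.0]
finger_gap: -0.0001
grip_force: 0.0
```

Run:
```python
from h import *
delta([.5543,.133,.055],down(np.pi+.042))
im,p=shot('wrist','w13')
t,p=shot('top','t7')
cv2.imwrite('pics/f.png',np.hstack([cv2.resize(im[:,:,::-1],(400,300)),cv2.resize(t[160:310,200:500,::-1],(400,300)[::1])]))
```

```text
shift mm [-0.1  1.8 39.6] rot [-0.001 -0.001 -0.002]
```

View pics/f.png

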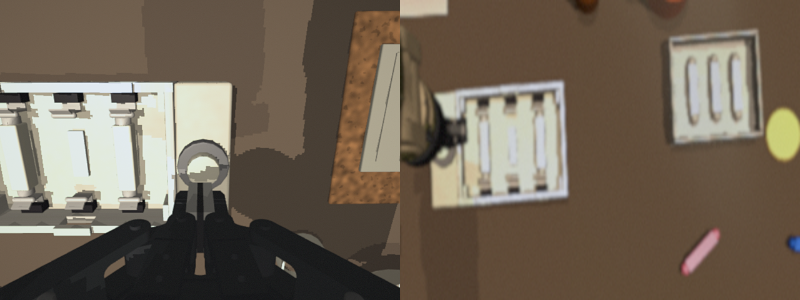

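The picture shows two spares in the outer places, three dead lamps in the tray at (693,75), (714,75) and (737,73), and the closed fingers in line with the button at (203,165). Now I'll press.

Call:
{"method": "step_arm", "body": {"moves": [[[0,1.8,15],[0,0,0],0],[[0,1.8,30],[0,0,0],0],[[0,1.8,36],[0,0,0],0],[[0,1.8,39],[0,0,0],0],[[0,1.8,39],[0,0,0],0]]}}

```text
clock: 42.58
tcp_pos: [0.5537, 0.1338, 0.0551]
orientation: [-0.001, -0.021, 1.0, -0.0]
wrist_force: [-0.6, 0.3, -0.4]
finger_gap: -0.0003
grip_force: 0.0
```

Call:
{"method": "step_arm", "body": {"moves": [[[0,0,2],[0,0,0],0],[[0,0,4],[0,0,0],0],[[0,0,6],[0,0,0],0],[[0,0,6],[0,0,0],0]]}}

```text
clock: 42.92
tcp_pos: [0.5549, 0.1342, 0.0503]
orientation: [0.0, -0.021, 1.0, -0.001]
wrist_force: [0.1, -2.4, 3.2]
finger_gap: 0.0002
grip_force: 1.8
```

Contact starts just above 0.050.

Call:
{"method": "step_arm", "body": {"moves": [[[0,0,2],[0,0,0],0],[[0,0,4],[0,0,0],0],[[0,0,6],[0,0,0],0],[[0,0,7],[0,0,0],0],[[0,0,7],[0,0,0],0]]}}

```text
clock: 43.33
tcp_pos: [0.5551, 0.1343, 0.0475]
orientation: [0.001, -0.021, 1.0, -0.001]
wrist_force: [-11.0, -3.5, 33.7]
finger_gap: -0.0
grip_force: 16.6
```

Call:
{"method": "step_arm", "body": {"moves": [[[0,0,-4.5],[0,0,0],0],[[0,0,-4.5],[0,0,0],0],[[0,0,-4.5],[0,0,0],0]]}}

```text
clock: 43.58
tcp_pos: [0.555, 0.1343, 0.0483]
orientation: [0.001, -0.021, 1.0, -0.0]
wrist_force: [0.2, -1.9, 4.9]
finger_gap: 0.0001
grip_force: 2.3
```

Call:
{"method": "step_arm", "body": {"moves": [[[0,0,-1.5],[0,0,0],0],[[0,0,-1.5],[0,0,0],0],[[0,0,-1.5],[0,0,0],0]]}}

```text
clock: 43.83
tcp_pos: [0.555, 0.1343, 0.0489]
orientation: [0.0, -0.021, 1.0, -0.0]
wrist_force: [2.5, -2.9, 3.9]
finger_gap: 0.0001
grip_force: 2.2
```

Call:
{"method": "step_arm", "body": {"moves": [[[0,0,-1.5],[0,0,0],0],[[0,0,-1.5],[0,0,0],0],[[0,0,-1.5],[0,0,0],0]]}}

```text
clock: 44.08
tcp_pos: [0.5546, 0.1345, 0.0502]
orientation: [-0.0, -0.021, 1.0, -0.0]
wrist_force: [2.9, -1.1, 3.4]
finger_gap: 0.0003
grip_force: 1.8
```

Call:
{"method": "step_arm", "body": {"moves": [[[0,0,-1.5],[0,0,0],0],[[0,0,-1.5],[0,0,0],0],[[0,0,-1.5],[0,0,0],0]]}}

```text
clock: 44.33
tcp_pos: [0.5541, 0.1346, 0.0516]
orientation: [-0.001, -0.021, 1.0, -0.0]
wrist_force: [2.3, -0.3, 2.8]
finger_gap: 0.0002
grip_force: 1.4
```

The force reached 5 N near z = 0.048 and then met a hard stop, so the button went fully down. I'll retreat and hand in.

Call:
{"method": "step_arm", "body": {"moves": [[[0,0,-20],[0,0,0],0],[[0,0,-60],[0,0,0],0],[[0,0,-100],[0,0,0],0],[[0,0,-140],[0,0,0],0],[[0,0,-140],[0,0,0],0],[[0,0,-140],[0,0,0],0]]}}

```text
clock: 44.83
tcp_pos: [0.5548, 0.135, 0.1937]
orientation: [0.001, -0.021, 1.0, 0.0]
wrist_force: [-0.5, -0.5, -0.8]
finger_gap: -0.0002
grip_force: 0.0
```

Run:
```python
from h import *
t,p=shot('top','t8'); a=cv2.imread('pics/top0.png')[:,:,::-1]
d=cv2.absdiff(cv2.GaussianBlur(a,(5,5),0),cv2.GaussianBlur(t,(5,5),0)).max(2)
for n,(u,v) in dict(cutter=(187,188),bowl=(142,170),spice=(341,152),mug=(404,145),spat=(250,153),pink=(426,286),pink2=(513,338),blue=(508,283),black=(454,336)).items(): print(n,int(np.percentile(d[v-12:v+12,u-12:u+12],95)))
lamps(t,p,amin=40)
print(env.hand_in())
```

```text
cutter 75
bowl 131
spice 2
mug 2
spat 1
pink 2
pink2 2
blue 2
black 1
lamp? [ 308.8 -500.8] size [16. 60.] ang 3.095 px [514. 338.]
lamp? [ 431.  -306.6] size [17. 61.] ang 2.193 px [426. 286.]
the job is handed in; nothing more can be done
None
```

The job is handed in: the cover lies flat, tab side up, about 5 mm off the mat's centre; all three dead lamps are in the tray, both spares are snapped home in the outer places, and the test button was pressed fully and let go; the other kitchen things look unmoved, except that the final overhead check differed at the bowl and cutter, which I put down to the arm or its shadow but did not confirm.

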